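# Dial open the drug safe

### The job

Open the drug safe: turn its dial right (clockwise) to 42, then left to 5; then turn it right again while pressing it in lightly until you feel it drop in, and keep it pressed in while you turn on right to its stop, which draws the bolt. Be gentle with the lock: press the dial with no more than 15 N and do not turn it harder than 0.4 N m, at the stop either. Then lift the lid by its handle until it stands well open, at least 50 degrees, and let go; leave the needle carton, the ampoule and the cup beside the safe where they are.

Things in the scene. Friction and masses are not known exactly. Their poses are not given: they have to be found in the camera images.
- safe: Light grey steel drug safe, fixed to the desk, 220 deep (x), 260 wide (y), 114 high with the lid shut. Origin: centre of its underside; x points from its front (handle side) to the hinge side, z up. On the lid: the dial, axis at x = +20, y = 0, and the lift handle at x = -80. A bolt in the lid holds it shut (1 mm play) until drawn.
- dial: Black dial plate, 57 across, with a straight grip bar over its middle, 40 long, 12 thick, 25 high. Origin on its axis, z up, x along the bar to the broad zero mark. 50 marks, longer every 5 and 10, no figures. Number at the index = 50/360 x the dial's angle in degrees, counter-clockwise from above, from the safe's x to the dial's x, modulo 50: right (clockwise) lowers it, left raises it.
- dial_grip (a point): Centre of the grip bar, on the axis, 140 mm above the desk while the dial is out; bar top 12.5 higher, plate 12.5 lower. The dial turns with up to 0.15 N m, stays where left, and can be pressed in 7.5 mm against a spring (3 N at first, 7 N fully in); it rises when let go. After 1 to 3.6 mm (differs) a dog under it meets the hard face of the bolt cam; it goes deeper only at the cam's slot.
- zero_mark (a point): Middle of the broad white zero mark, 25 mm from the dial's axis along the dial's x. It starts anywhere between 44 and 8. Set 42 (57.6 degrees clockwise of the index) turning right and 5 (36 degrees counter-clockwise) turning left, each to 0.8 of a mark without overrunning; pausing or regrasping on the way is fine. After a mistake turn left to about 14 and begin again.
- index_mark (a point): Dark index line on the ring round the dial, 35 mm from the axis towards the hinge (safe's +x). The cam's slot lies 9 to 39 degrees right of 5 (differs each time; fits within 3 degrees): there the dial drops fully in. Kept in with 8 to 15 N and turned right (0.2 N m) it draws the bolt: free from 45.9, at its springy stop at about 45.4 (31 to 35 degrees clockwise of the index). It stays drawn.
- lid_handle (a point): Middle of the lid's lift handle: a round steel bar, 10 thick, along the safe's y, 78 clear between its two posts, its centre 32 mm above the lid's top, 80 mm in front of the safe's origin. With the lid shut it is 145.5 mm above the desk.
- lid_hinge (a point): Middle of the lid's hinge line, which runs along the safe's y, 105 mm behind the safe's origin and 97 mm above the desk. The handle lies 185 mm in front of it and 48.5 mm above it when shut.
- lid (a joint): Opening angle of the lid in rad, 0 shut, 1.75 at its stop. Rising lifts the handle up and back in an arc about lid_hinge. The hinge is stiff (about 9 to 12 N at the handle lift it) and the lid stays where it is left.
- needle_carton: Loose open cardboard carton of needles, 70 deep, 100 wide, 109 high with its raised flap, left of the safe. Origin: centre of its underside. A bystander.
- saline_ampoule: Loose soft plastic ampoule, 18 x 21 x 61, standing left of the safe's front corner. Origin: centre of its underside. A bystander.
- sample_cup: Loose clear cup with capped tubes, 49 across, 66 high, right of the safe. Origin: centre of its underside. A bystander.

How it is judged (in metres and radians):
At the end, for the whole second after the job is handed in: The safe's lid stands open by at least 0.82 rad (47 degrees), at rest and let go (value of joint lid above 0.82 rad and velocity of joint lid between -0.05 and 0.05 rad/s); the robot touches nothing.
It fails at once if the lock is forced: the dial's dog is driven against the works inside the safe with more than 25 N, by pressing or by turning the dial (25 N on the dog is 0.5 N m of turning) (contact force between dial and safe above 25 N).
It fails at once if the needle carton, the ampoule or the sample cup is shifted by more than 20 mm or tipped over (distance of any of needle_carton, saline_ampoule, sample_cup from where it was at the start of the episode above 0.02 m or angle between any of saline_ampoule, sample_cup's own z axis and vertical above 0.5 rad).
It also fails if it takes over 72 s, if anything falls off the work surface, if the arm or the gripper's body presses on something with over 40 N, if the wrist force passes 120 N, or if a joint passes its speed limit or range.

### The arm

A 6-joint arm with a two-finger parallel gripper is mounted at the origin on a cart in front of the work surface, level with it; the furniture and walls round the work are solid. World frame = base frame: x ahead of the robot, y to its left, z up, the work surface at z = 0. Lengths are in m, angles in degrees, forces in N, time in s.
With the tool pointing down it reaches from about 0.275 to 0.725 m from the base axis. Payload 15.9 kg.
Tool frame: the origin (TCP) lies midway between the tips of the shut fingers; the grasp point (between the pads) lies 19 mm behind it (pinch_z is the distance from the TCP to the grasp point, in m); z points along the fingers, y is the direction in which the jaws open and shut (so a half turn about z gives the same grasp; the last joint's range is limited). The gripper opens to 85 mm and grips with 20 to 120 N. Pads are 22 mm wide; open, the fingers measure 114 mm over their backs; the gripper's body (76 mm by 85 mm) begins 54 mm behind the grasp point. The pads swing forward as they close: fully open they stand 13 mm farther back than shut.
Start: joints at [67.838, 12.198, -1.971, 75.831, 0, 90], TCP at [0.189, 0.463, 0.231] pointing down, gripper open.
Joint ranges: [-170.91, 170.91], [-42.67, 98.43], [-65.05, 77.54], [-120.47, 116.71], [-90, 82.35], [-180, 180]. Speed limits (degrees/s): [108.29, 108.29, 136.94, 147.25, 180, 180].

### API

Orientations are given as [roll, pitch, yaw] about the fixed x, y, z axes, in that order (R = Rz(yaw) Ry(pitch) Rx(roll)).
In Python, from plant import * gives the robot as it stands.
- The arm moves only by the tool apply_moves, never from a script. Its argument "plan" is a list of rows, each an object with "gripper": the closure, from 0 (fully open) to 1 (shut); "slide": the shift along the tool's x, y, z in m, a list of three; "twist": the turn, a rotation vector about the tool's x, y, z in degrees, a list of three. A call has 1 to 5 rows; each row shifts and turns the pose as measured when the row begins, along the tool's axes as they then stand; what a row does not reach is not made up. A row lasts 1/12 s, in which the tool goes at most 41.7 mm and 7.16 degrees, less where a joint would pass 70% of its speed; a pose out of reach is approached as far as the arm can. A call with a gripper value outside its range is refused whole. The fingers move at their own pace and stop on an object; "grip_force" is the grip in N (left out, the last holds). Time passes only in rows, so rows that do not move let the fingers close. It gives the time, the measured TCP pose, the force and the opening at its end, in the units of the state.
- read_state(): the state, without advancing time (a new reading comes with each control period).
- get_image(name): name is "scene" or "top" or "wrist"; returns (picture, depth): 384x512x3 uint8, red, green, blue; 384x512 float32, m along the optical axis (not along the pixel's ray), 0 where there is no reading.
- camera_info(name): a dict with "camera_matrix" (3x3 intrinsics, pixels), "dist" ([k1, k2, p1, p2, k3] as OpenCV has them; the pictures are not rectified), "eye" and "orientation" of the camera in the world; the wrist camera has in their place "mount" (4x4, takes a point from camera to tool coordinates, whose origin is the TCP and whose axes are the flange's). Camera axes: x right, y up, looking along -z (the intrinsics and any distortion apply to the point x, -y, -z); pixel columns grow to the right and rows downward; lengths in m; the calibration is good to about 2 mm. A picture is of the moment at which its call begins: read the wrist's pose just before it. camera_info takes no time and is no camera call.
- finish_job(): hands the job in, once; it reports no verdict.
The state is a dict: "clock": time; "q": joint angles; "qvel": joint speeds; "joint_torque": joint torques, N m; "tcp_pos": TCP position; "eef_rot": TCP orientation; "wrist_force": force on the tool from outside, world axes, zero at the start; "wrist_torque": the same for the moment, N m; "opening": finger opening in m.
Only numpy, scipy, OpenCV 4.12 (cv2) and the standard library are available. Lean on these libraries where they do the work, as an engineer would, in place of code of your own. Each camera call takes 0.05 s, during which the arm holds its last target.

## Working session

There is one attempt and no reset: what is moved stays moved. The work goes in short steps, Python scripts to look and compute and a tool call to move; the robot and the scene stay as the last step left them, time stands still between calls to the robot, and variables do not carry over. Pictures are saved under pics/ and viewed, and the job is handed in when it is done.

Besides the shell and the picture viewer there is one more tool, called after ">>>" by a JSON object that holds its "name" and its "arguments". apply_moves: Moves the arm, as the interface text tells. Its arguments: {"type":"object","properties":{"plan":{"type":"array","items":{"type":"object","properties":{"gripper":{"type":"number"},"slide":{"type":"array","items":{"type":"number"}},"twist":{"type":"array","items":{"type":"number"}}}}},"grip_force":{"type":"number"}},"required":["plan"]}

```bash
ls; mkdir -p pics
cat > h.py <<'E'
import numpy as np, cv2
from plant import *
from scipy.spatial.transform import Rotation as R
def save(name,fn):
    im,d=get_image(name); cv2.imwrite('pics/'+fn+'.png',im[:,:,::-1]); np.save('pics/'+fn+'.npy',d); return im,d
E
python3 - <<'E'
from h import *
s=read_state()
print({k:np.round(v,4) for k,v in s.items()})
for n in ['scene','top','wrist']:
    print(n,camera_info(n)); save(n,n+'0')
E
```

```text
pics
{'clock': np.float64(0.0), 'q': array([ 6.78382e+01,  1.22255e+01, -2.00780e+00,  7.58306e+01,
        6.00000e-04,  9.00020e+01]), 'qvel': array([ 0.093 ,  0.0072,  0.0329, -0.0006,  0.0736,  0.066 ]), 'joint_torque': array([ 1.00000e-03, -6.86171e+01,  4.87116e+01,  1.74000e-02,
        0.00000e+00,  0.00000e+00]), 'tcp_pos': array([0.1885, 0.4628, 0.2308]), 'eef_rot': array([-1.799361e+02, -6.000000e-04,  1.578363e+02]), 'wrist_force': array([-0.0315, -0.232 ,  0.7267]), 'wrist_torque': array([ 0.0506, -0.0098,  0.0336]), 'opening': np.float64(0.0851)}
scene {'camera_matrix': array([[488.26441856,   0.        , 253.6880236 ],
       [  0.        , 488.26441856, 196.47665716],
       [  0.        ,   0.        ,   1.        ]]), 'dist': array([-0.13492801,  0.        ,  0.        ,  0.        ,  0.        ]), 'eye': array([-0.16212116, -0.60924622,  0.73734993]), 'orientation': array([ 60.5803534 ,  -1.39948596, -42.50827594])}
top {'camera_matrix': array([[391.39826575,   0.        , 258.91211282],
       [  0.        , 391.39826575, 197.81343027],
       [  0.        ,   0.        ,   1.        ]]), 'dist': array([-0.07921096,  0.        ,  0.        ,  0.        ,  0.        ]), 'eye': array([0.46955719, 0.15931677, 0.97641637]), 'orientation': array([  5.39333803,   0.88397655, -90.8999076 ])}
wrist {'camera_matrix': array([[275.95602759,   0.        , 251.85643753],
       [  0.        , 275.95602759, 191.9516767 ],
       [  0.        ,   0.        ,   1.        ]]), 'dist': array([0.00273864, 0.        , 0.        , 0.        , 0.        ]), 'mount': array([[ 7.90592358e-04,  9.65822629e-01,  2.59202672e-01,
         6.55230670e-02],
       [ 9.99999675e-01, -7.22964117e-04, -3.56234745e-04,
        -1.08449678e-05],
       [-1.56665347e-04,  2.59202869e-01, -9.65822887e-01,
        -1.42103955e-01],
       [ 0.00000000e+00,  0.00000000e+00,  0.00000000e+00,
         1.00000000e+00]])}
```

View pics/top0.png

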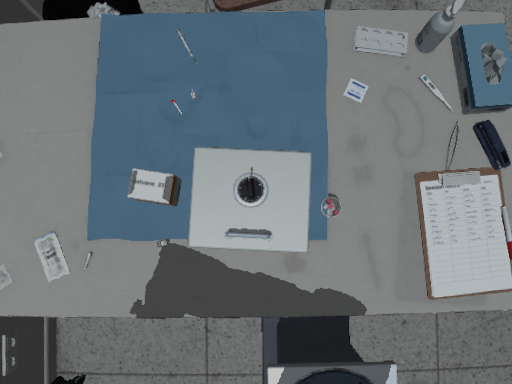

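View pics/scene0.png

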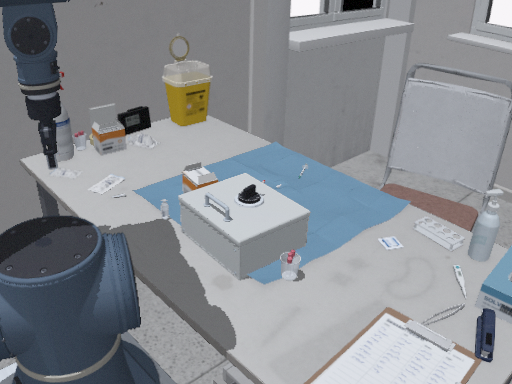

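View pics/wrist0.png

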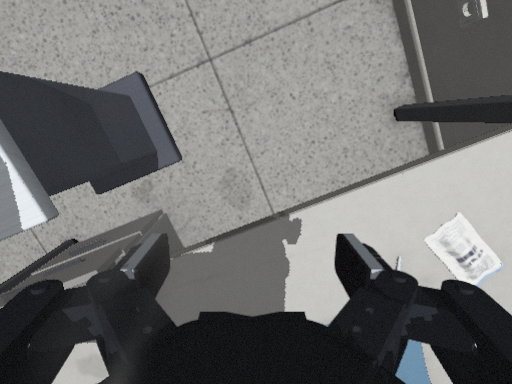

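Top view: safe lid spans about columns 190–312, rows 148–251. The dial is at about (251,190), the handle bar at (248,234), the carton at (153,187), the ampoule at (163,243) and the cup at (331,206).

```bash
cat >> h.py <<'E'
def camT(name):
    c=camera_info(name); K,D=c['camera_matrix'],c['dist']
    if name=='wrist':
        s=read_state(); T=np.eye(4); T[:3,:3]=R.from_euler('xyz',s['eef_rot'],degrees=True).as_matrix(); T[:3,3]=s['tcp_pos']
        T=T@c['mount']
    else:
        T=np.eye(4); T[:3,:3]=R.from_euler('xyz',c['orientation'],degrees=True).as_matrix(); T[:3,3]=c['eye']
    return K,D,T
def cast(cam,px,z):
    K,D,T=cam
    u=cv2.undistortPoints(np.array(px,float).reshape(-1,1,2),K,D).reshape(-1,2)
    d=np.c_[u[:,0],-u[:,1],-np.ones(len(u))]@T[:3,:3].T
    return T[:3,3]+d*((z-T[2,3])/d[:,2])[:,None]
def proj(cam,P):
    K,D,T=cam
    p=(np.atleast_2d(P)-T[:3,3])@T[:3,:3]
    return cv2.projectPoints(p*[1,-1,-1],np.zeros(3),np.zeros(3),K,D)[0].reshape(-1,2)
E
python3 - <<'E'
from h import *
im=cv2.imread('pics/top0.png')
g=cv2.cvtColor(im,cv2.COLOR_BGR2GRAY); hsv=cv2.cvtColor(im,cv2.COLOR_BGR2HSV)
print(hsv[165,215],hsv[240,205],hsv[200,60],hsv[270,300])
c=im[150:250,190:315]; cv2.imwrite('pics/topcrop.png',cv2.resize(c,None,fx=6,fy=6,interpolation=cv2.INTER_CUBIC)[:600])
cam=camT('top')
d=np.load('pics/top0.npy')
m=((d>0.84)&(d<0.885)).astype(np.uint8); m[:140]=0;m[262:]=0;m[:,:182]=0;m[:,320:]=0
m=cv2.morphologyEx(m,cv2.MORPH_OPEN,np.ones((5,5)))
cs=max(cv2.findContours(m,0,2)[0],key=cv2.contourArea)
r=cv2.minAreaRect(cs); b=cv2.boxPoints(r); print(r,b)
P=cast(cam,b,0.1135); print(P, np.linalg.norm(np.roll(P,1,0)-P,axis=1))
print(P.mean(0))
print('handle',cast(cam,[[227,232],[270,235]],.15))
print('dial',cast(cam,[[251,190]],.127))
E
```

```text
[ 93  14 167] [ 93  13 182] [ 75   4 133] [ 60   4 120]
((250.02987670898438, 199.22549438476562), (119.28776550292969, 101.3067626953125), 2.6324350833892822) [[188.1225  247.08607]
 [192.77536 145.88622]
 [311.93726 151.36491]
 [307.2844  252.56477]]
[[0.44487975 0.32902893 0.1135    ]
 [0.67151704 0.31878501 0.1135    ]
 [0.65373397 0.05088383 0.1135    ]
 [0.42911747 0.06741556 0.1135    ]] [0.26208778 0.22686869 0.26849074 0.22522405]
[0.54981206 0.19152833 0.1135    ]
handle [[0.47653189 0.23927108 0.15      ]
 [0.46884008 0.14875799 0.15      ]]
dial [[0.5673999  0.18818024 0.127     ]]
```

View pics/topcrop.png

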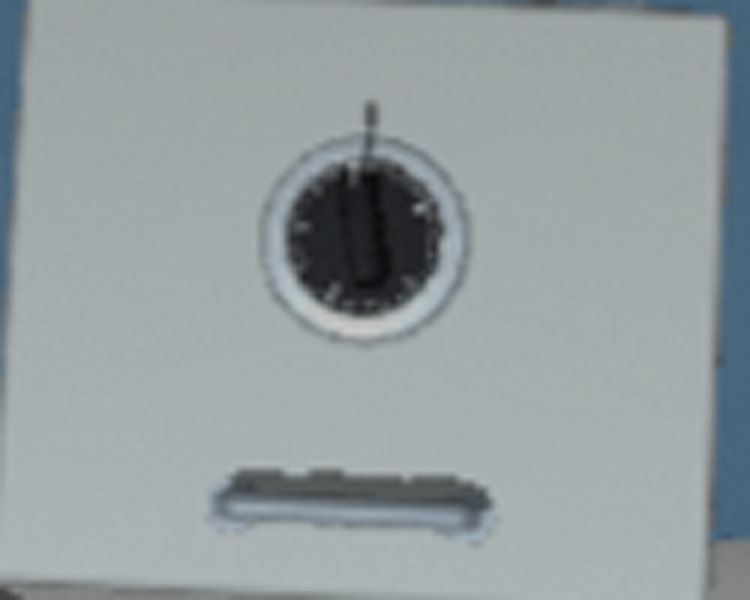

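```bash
cat >> h.py <<'E'
def go(pos,yaw,n,pitch=0,show=True):
    """rows toward target pose: tool R=Rz(yaw)Ry(pitch)Rx(180)"""
    s=read_state(); p=np.array(s['tcp_pos']); Ra=R.from_euler('xyz',s['eef_rot'],degrees=True)
    Rb=R.from_euler('xyz',[180,pitch,yaw],degrees=True)
    rv=(Ra.inv()*Rb).as_rotvec(degrees=True)
    for i in range(n):
        Ri=Ra*R.from_rotvec(rv*i/n,degrees=True)
        print(np.round(Ri.inv().apply((np.array(pos)-p)/n),4).tolist(), np.round(rv/n,2).tolist())
E
python3 - <<'E'
from h import *
go([.56,.19,.27],190,14)
E
```

```text
[-0.0319, -0.008, -0.0028] [-0.0, -0.0, -2.3]
[-0.0316, -0.0093, -0.0028] [-0.0, -0.0, -2.3]
[-0.0312, -0.0106, -0.0028] [-0.0, -0.0, -2.3]
[-0.0307, -0.0118, -0.0028] [-0.0, -0.0, -2.3]
[-0.0302, -0.013, -0.0028] [-0.0, -0.0, -2.3]
[-0.0297, -0.0142, -0.0028] [-0.0, -0.0, -2.3]
[-0.0291, -0.0154, -0.0028] [-0.0, -0.0, -2.3]
[-0.0284, -0.0166, -0.0028] [-0.0, -0.0, -2.3]
[-0.0278, -0.0177, -0.0028] [-0.0, -0.0, -2.3]
[-0.027, -0.0188, -0.0028] [-0.0, -0.0, -2.3]
[-0.0263, -0.0199, -0.0028] [-0.0, -0.0, -2.3]
[-0.0254, -0.0209, -0.0028] [-0.0, -0.0, -2.3]
[-0.0246, -0.0219, -0.0028] [-0.0, -0.0, -2.3]
[-0.0237, -0.0229, -0.0028] [-0.0, -0.0, -2.3]
```

>>> {"name": "apply_moves", "arguments": {"plan": [{"gripper": 0,"slide": [-0.032,-0.008,-0.003],"twist": [0,0,-2.3]},{"gripper": 0,"slide": [-0.032,-0.009,-0.003],"twist": [0,0,-2.3]},{"gripper": 0,"slide": [-0.031,-0.011,-0.003],"twist": [0,0,-2.3]},{"gripper": 0,"slide": [-0.031,-0.012,-0.003],"twist": [0,0,-2.3]},{"gripper": 0,"slide": [-0.03,-0.013,-0.003],"twist": [0,0,-2.3]}]}}

```text
clock: 0.57
tcp_pos: [0.3214, 0.3644, 0.2444]
eef_rot: [-179.8, -0.2, 170.3]
wrist_force: [0.6, 1.0, 0.1]
opening: 0.0855
```

Run:
```python
from h import *
s=read_state();print(s['tcp_pos'],s['eef_rot'],s['q'])
go([.56,.19,.27],190,10)
```

```text
[0.3214321 0.3643796 0.2444367] [-1.79805225e+02 -1.54617501e-01  1.70298097e+02] [ 4.85644743e+01  1.06544332e+01 -1.99733002e+00  7.75952179e+01
  2.90556880e-02  5.82660514e+01]
[-0.0264, -0.0132, -0.0026] [-0.02, -0.02, -1.97]
[-0.026, -0.0141, -0.0026] [-0.02, -0.02, -1.97]
[-0.0255, -0.015, -0.0026] [-0.02, -0.02, -1.97]
[-0.025, -0.0158, -0.0026] [-0.02, -0.02, -1.97]
[-0.0244, -0.0167, -0.0026] [-0.02, -0.02, -1.97]
[-0.0238, -0.0175, -0.0026] [-0.02, -0.02, -1.97]
[-0.0232, -0.0183, -0.0026] [-0.02, -0.02, -1.97]
[-0.0226, -0.0191, -0.0026] [-0.02, -0.02, -1.97]
[-0.0219, -0.0199, -0.0026] [-0.02, -0.02, -1.97]
[-0.0212, -0.0206, -0.0026] [-0.02, -0.02, -1.97]
```

>>> {"name": "apply_moves", "arguments": {"plan": [{"gripper": 0,"slide": [-0.029,-0.015,-0.003],"twist": [0,0,-2]},{"gripper": 0,"slide": [-0.029,-0.016,-0.003],"twist": [0,0,-2]},{"gripper": 0,"slide": [-0.028,-0.017,-0.003],"twist": [0,0,-2]},{"gripper": 0,"slide": [-0.028,-0.018,-0.003],"twist": [0,0,-2]},{"gripper": 0,"slide": [-0.027,-0.018,-0.003],"twist": [0,0,-2]}]}}

```text
clock: 0.98
tcp_pos: [0.4592, 0.2606, 0.2595]
eef_rot: [-179.8, -0.2, -179.1]
wrist_force: [0.4, 1.6, -0.4]
opening: 0.0853
```

>>> {"name": "apply_moves", "arguments": {"plan": [{"gripper": 0,"slide": [-0.024,-0.018,-0.002],"twist": [0,0,-2]},{"gripper": 0,"slide": [-0.024,-0.018,-0.002],"twist": [0,0,-2]},{"gripper": 0,"slide": [-0.02,-0.018,-0.002],"twist": [0,0,-2]},{"gripper": 0,"slide": [-0.01,-0.01,-0.002],"twist": [0,0,-2]},{"gripper": 0,"slide": [0,0,0],"twist": [0,0,0]}]}}

```text
clock: 1.4
tcp_pos: [0.5485, 0.1929, 0.2661]
eef_rot: [-179.8, -0.4, -170.9]
wrist_force: [-0.6, -0.3, 0.0]
opening: 0.0856
```

Run:
```python
from h import *
s=read_state();print(s['tcp_pos'],s['eef_rot'],s['q'],s['wrist_force'])
cam=camT('wrist'); im,d=save('wrist','w1')
np.savez('pics/w1cam.npz',K=cam[0],D=cam[1],T=cam[2])
print(proj(cam,[[.57,.189,.1275],[.47,.195,.1455]]))
```

```text
[0.54853311 0.19291377 0.26608678] [-179.76734626   -0.36305611 -170.91379526] [19.46498808 22.64991629 17.29840864 85.04752135 -0.16344135 10.37861536] [-0.61762877 -0.28685871  0.03494681]
[[245.44329704 202.52237031]
 [268.22551581 105.42116578]]
```

View pics/w1.png

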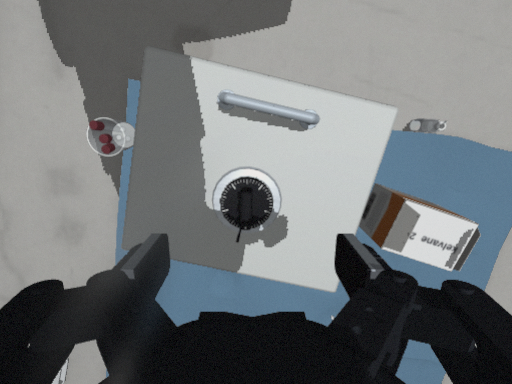

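The wrist view shows the dial at about (246,202), the index line running down to (238,242), and the handle from (226,97) to (313,118). I'll zoom in to measure the dial angle and the axis position.

Run:
```python
from h import *
im=cv2.imread('pics/w1.png'); z=np.load('pics/w1cam.npz'); cam=(z['K'],z['D'],z['T'])
c=im[158:248,201:291]; cv2.imwrite('pics/w1c.png',cv2.resize(c,(585,585),interpolation=cv2.INTER_CUBIC))
h=cast(cam,[[226,97],[313,118]],.1455); v=h[0]-h[1]; print(h,'handle yaw',np.degrees(np.arctan2(v[1],v[0]))+90, h.mean(0))
# ring: bright vs lid ; dial plate dark blob
g=cv2.cvtColor(im,cv2.COLOR_BGR2GRAY)
m=(g<70).astype(np.uint8); mm=np.zeros_like(m); cv2.circle(mm,(246,202),29,1,-1); m&=mm
m=cv2.morphologyEx(m,cv2.MORPH_OPEN,np.ones((5,5)))
m=cv2.morphologyEx(m,cv2.MORPH_CLOSE,np.ones((9,9)))
cs=max(cv2.findContours(m,0,2)[0],key=cv2.contourArea); e=cv2.fitEllipse(cs); print(e, cast(cam,[e[0]],.1275))
d=np.load('pics/w1.npy')
```

```text
[[0.46889223 0.1560501  0.1455    ]
 [0.47436331 0.23757469 0.1455    ]] handle yaw -3.8393336557197557 [0.47162777 0.19681239 0.1455    ]
((245.7995147705078, 205.9319305419922), (45.29085159301758, 46.182010650634766), 81.65513610839844) [[0.57369373 0.18995627 0.1275    ]]
```

View pics/w1c.png

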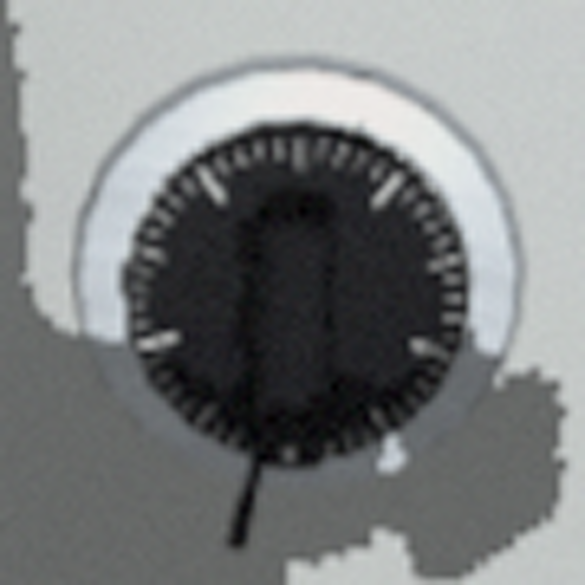

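Run:
```python
from h import *
z=np.load('pics/w1cam.npz'); cam=(z['K'],z['D'],z['T'])
f=lambda p:np.array(p)/6.5+[201,158]-.42
m=cast(cam,f([[290,455],[425,347],[387,190],[213,183],[158,340]]),.1275)
c=m.mean(0); e=cast(cam,f([[297,294]]),.1275)[0]; print('c marks',c,'c plate',e)
v=m-c; print(np.linalg.norm(v[:,:2],axis=1), np.degrees(np.arctan2(v[:,1],v[:,0])))
i=cast(cam,f([[257,465],[236,545]]),.115); 
for c0 in (c,e):
  w=i-c0; print('index',np.degrees(np.arctan2(w[:,1],w[:,0])),np.linalg.norm(w[:,:2],axis=1))
w=i[1]-i[0]; print(np.degrees(np.arctan2(w[1],w[0])))
```

```text
c marks [0.57202987 0.1898029  0.1275    ] c plate [0.57017554 0.18991978 0.1275    ]
[0.02639726 0.02267936 0.02447814 0.02426386 0.02336772] [   7.16129782   80.38080215  151.31941252 -138.39516231  -65.64400659]
index [-2.86524169 -3.60543716] [0.03406705 0.04977045]
index [-2.90359162 -3.60548491] [0.03592491 0.05162846]
-5.210466448182161
```

Run:
```python
from h import *
go([.571,.190,.131],187,8)
```

```text
[-0.0029, -0.0008, 0.0168] [-0.03, -0.05, 0.25]
[-0.0029, -0.0008, 0.0168] [-0.03, -0.05, 0.25]
[-0.0029, -0.0008, 0.0168] [-0.03, -0.05, 0.25]
[-0.0029, -0.0008, 0.0169] [-0.03, -0.05, 0.25]
[-0.0029, -0.0008, 0.0169] [-0.03, -0.05, 0.25]
[-0.0029, -0.0008, 0.0169] [-0.03, -0.05, 0.25]
[-0.0029, -0.0008, 0.0169] [-0.03, -0.05, 0.25]
[-0.0029, -0.0008, 0.0169] [-0.03, -0.05, 0.25]
```

>>> {"name": "apply_moves", "arguments": {"plan": [{"gripper": 0.3,"slide": [-0.006,-0.002,0.012],"twist": [0,-0.1,0.5]},{"gripper": 0.5,"slide": [-0.006,-0.001,0.018],"twist": [0,-0.1,0.5]},{"gripper": 0.5,"slide": [-0.006,-0.001,0.018],"twist": [0,-0.1,0.5]},{"gripper": 0.5,"slide": [-0.003,-0.001,0.018],"twist": [0,-0.1,0.5]},{"gripper": 0.5,"slide": [-0.001,0,0.018],"twist": [0,0,0]}]}}

```text
clock: 1.87
tcp_pos: [0.5693, 0.1949, 0.1821]
eef_rot: [-179.9, 0.3, -173.3]
wrist_force: [-0.4, -0.0, -0.4]
opening: 0.0429
```

Run:
```python
from h import *
go([.571,.190,.131],187,4)
```

```text
[-0.0002, -0.0013, 0.0128] [-0.03, 0.08, -0.07]
[-0.0002, -0.0013, 0.0128] [-0.03, 0.08, -0.07]
[-0.0002, -0.0013, 0.0128] [-0.03, 0.08, -0.07]
[-0.0003, -0.0013, 0.0128] [-0.03, 0.08, -0.07]
```

>>> {"name": "apply_moves", "arguments": {"plan": [{"gripper": 0.5,"slide": [0,-0.002,0.013],"twist": [0,0,0]},{"gripper": 0.5,"slide": [0,-0.002,0.013],"twist": [0,0,0]},{"gripper": 0.5,"slide": [0,-0.001,0.013],"twist": [0,0.1,0]},{"gripper": 0.5,"slide": [0,0,0.008],"twist": [0,0.1,0]},{"gripper": 0.5,"slide": [0,0,0.002],"twist": [0,0,0]}]}}

```text
clock: 2.28
tcp_pos: [0.5637, 0.1933, 0.1268]
eef_rot: [-179.9, -0.3, -173.3]
wrist_force: [-1.2, -0.2, -0.4]
opening: 0.043
```

Run:
```python
from h import *
s=read_state(); print(s['wrist_force'],s['wrist_torque'],s['opening'])
go([.571,.190,.131],187,1)
save('wrist','w2')
```

```text
[-1.16709851 -0.1778168  -0.4428035 ] [0.00674747 0.01599967 0.0070295 ] 0.043018066495746986
[-0.0068, -0.0041, -0.0042] [-0.12, -0.27, -0.32]
```

View pics/w2.png

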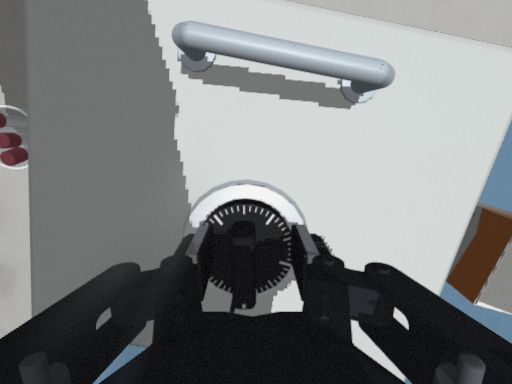

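The fingers straddle the dial, with the bar at about (244,237) and pads near columns 200 and 300. I need to raise the tool about 4 mm and re-centre.

>>> {"name": "apply_moves", "arguments": {"plan": [{"gripper": 0.5,"slide": [-0.004,-0.003,-0.004],"twist": [0,-0.2,-0.3]},{"gripper": 0.5,"slide": [-0.002,-0.001,0],"twist": [0,0,0]},{"gripper": 0.5,"slide": [0,0,0],"twist": [0,0,0]}]}}

```text
clock: 2.58
tcp_pos: [0.5708, 0.1909, 0.1332]
eef_rot: [-179.9, 0.1, -172.9]
wrist_force: [0.7, -0.2, -0.1]
opening: 0.0421
```

Run:
```python
from h import *
s=read_state(); print(s['wrist_force'],s['wrist_torque'],s['opening'],s['tcp_pos'])
go([.571,.190,.131],187,1)
```

```text
[ 0.67281767 -0.18854193 -0.11023543] [-0.00507999 -0.02034506 -0.02669982] 0.0421192935561209 [0.57084148 0.19088785 0.13324435]
[-0.0, -0.0009, 0.0022] [-0.1, 0.06, 0.05]
```

>>> {"name": "apply_moves", "arguments": {"plan": [{"gripper": 0.8,"slide": [0,-0.0005,0.001],"twist": [0,0,0]},{"gripper": 0.95,"slide": [0,-0.0005,0.001],"twist": [0,0,0]},{"gripper": 1,"slide": [0,0,0],"twist": [0,0,0]},{"gripper": 1,"slide": [0,0,0],"twist": [0,0,0]},{"gripper": 1,"slide": [0,0,0],"twist": [0,0,0]}], "grip_force": 40}}

```text
clock: 3.0
tcp_pos: [0.5722, 0.1899, 0.1328]
eef_rot: [-179.9, 0.2, -173.0]
wrist_force: [-0.2, 0.9, -1.1]
opening: 0.011
```

Run:
```python
from h import *
s=read_state(); print(s['wrist_force'],s['wrist_torque'],s['opening'],s['tcp_pos'],s['eef_rot'])
```

```text
[-0.22745162  0.93931587 -1.1012386 ] [ 0.13116649 -0.01424835  0.05197914] 0.010978632033355189 [0.57215303 0.18993023 0.13282874] [-179.94616871    0.21761868 -172.98878178]
```

>>> {"name": "apply_moves", "arguments": {"plan": [{"gripper": 1,"slide": [0,0,0],"twist": [0,0,3]},{"gripper": 1,"slide": [0,0,0],"twist": [0,0,4]},{"gripper": 1,"slide": [0,0,0],"twist": [0,0,5]},{"gripper": 1,"slide": [0,0,0],"twist": [0,0,5]}]}}

```text
clock: 3.33
tcp_pos: [0.5722, 0.1898, 0.1328]
eef_rot: [180.0, 0.2, 169.5]
wrist_force: [-0.0, -1.0, -0.0]
opening: 0.0106
```

```bash
cat > st.py <<'E'
from h import *
s=read_state(); yaw=s['eef_rot'][2]%360; ang=yaw-180+3.7
print('F',np.round(s['wrist_force'],2),'M',np.round(s['wrist_torque'],3),'op',round(float(s['opening']),4),'p',np.round(s['tcp_pos'],4),'rpy',np.round(s['eef_rot'],2),'dial',round(ang,2),'num',round(ang/7.2%50,2),'t',s['clock'])
E
python3 st.py
```

```text
F [-0.02 -0.96 -0.03] M [-0.001 -0.022  0.059] op 0.0106 p [0.5722 0.1898 0.1328] rpy [180.     0.23 169.54] dial -6.76 num 49.06 t 3.3333
```

>>> {"name": "apply_moves", "arguments": {"plan": [{"gripper": 1,"slide": [0,0,0],"twist": [0,0,5]},{"gripper": 1,"slide": [0,0,0],"twist": [0,0,6]},{"gripper": 1,"slide": [0,0,0],"twist": [0,0,6]},{"gripper": 1,"slide": [0,0,0],"twist": [0,0,6]},{"gripper": 1,"slide": [0,0,0],"twist": [0,0,3]}]}}

```text
clock: 3.75
tcp_pos: [0.5721, 0.1897, 0.1328]
eef_rot: [179.9, 0.2, 142.2]
wrist_force: [0.6, 0.3, -0.2]
opening: 0.0114
```

```bash
python3 st.py; python3 -c "
from h import *
save('wrist','w3')"
```

```text
F [ 0.62  0.31 -0.18] M [-0.114 -0.021  0.88 ] op 0.0114 p [0.5721 0.1897 0.1328] rpy [179.92   0.23 142.18] dial -34.12 num 45.26 t 3.75
```

View pics/w3.png

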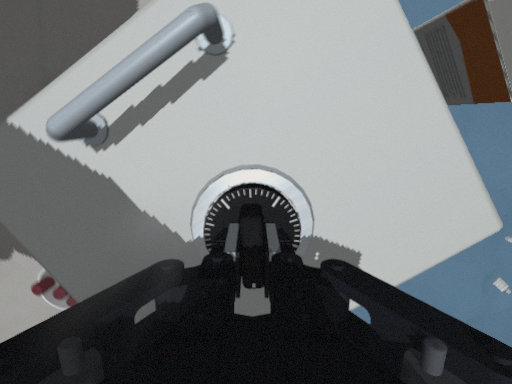

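The bar is gripped between the pads at about (252,235), and the dial's marks have turned with the tool. I'll carry on to 42.

>>> {"name": "apply_moves", "arguments": {"plan": [{"gripper": 1,"slide": [0,0,0],"twist": [0,0,4]},{"gripper": 1,"slide": [0,0,0],"twist": [0,0,5]},{"gripper": 1,"slide": [0,0,0],"twist": [0,0,5]},{"gripper": 1,"slide": [0,0,0],"twist": [0,0,4]},{"gripper": 1,"slide": [0,0,0],"twist": [0,0,2]}]}}

```text
clock: 4.22
tcp_pos: [0.572, 0.1896, 0.1328]
eef_rot: [179.9, 0.2, 121.7]
wrist_force: [-0.0, 0.2, 0.3]
opening: 0.0108
```

```bash
python3 st.py
```

```text
F [-0.03  0.24  0.31] M [-0.028  0.002  0.12 ] op 0.0108 p [0.572  0.1896 0.1328] rpy [179.86   0.21 121.74] dial -54.56 num 42.42 t 4.2167
```

>>> {"name": "apply_moves", "arguments": {"plan": [{"gripper": 1,"slide": [0,0,0],"twist": [0,0,2]},{"gripper": 1,"slide": [0,0,0],"twist": [0,0,0.7]},{"gripper": 1,"slide": [0,0,0],"twist": [0,0,0]}]}}

```text
clock: 4.47
tcp_pos: [0.572, 0.1896, 0.1328]
eef_rot: [179.8, 0.2, 119.1]
wrist_force: [-0.7, 0.2, 0.3]
opening: 0.0111
```

```bash
python3 st.py
python3 - <<'E'
from h import *
cam=camT('wrist'); im,d=save('wrist','w4'); np.savez('pics/w4cam.npz',K=cam[0],D=cam[1],T=cam[2])
c=im[150:310,160:340,::-1]; cv2.imwrite('pics/w4c.png',cv2.resize(c,None,fx=3.7,fy=3.7,interpolation=cv2.INTER_CUBIC))
E
```

```text
F [-0.7   0.16  0.32] M [ 0.    -0.027  0.088] op 0.0111 p [0.572  0.1896 0.1328] rpy [179.85   0.21 119.07] dial -57.23 num 42.05 t 4.4667
```

View pics/w4c.png

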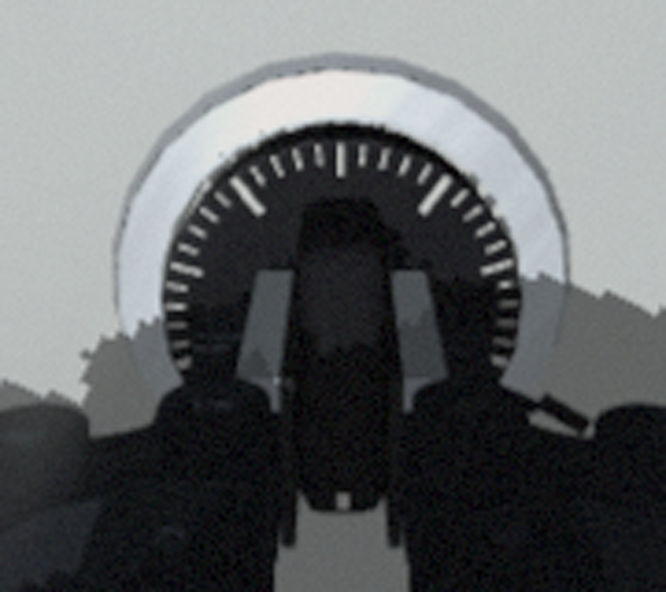

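Run:
```python
from h import *
z=np.load('pics/w4cam.npz'); cam=(z['K'],z['D'],z['T'])
f=lambda p:np.array(p)/3.7+[160,150]-.36
P=cast(cam,f([[341,160],[248,195],[435,195],[188,268],[495,268]]),.1275); i=cast(cam,f([[530,400],[585,428]]),.1135)
from scipy.optimize import least_squares
num=np.array([25,None,None,None,None])
c0=np.array([.572,.1896])
r=least_squares(lambda c:np.linalg.norm(P[:,:2]-c,axis=1)-np.linalg.norm(P[:,:2]-c,axis=1).mean(),c0); print(r.x)
for c in (c0,r.x,[.571,.190]):
    a=np.degrees(np.arctan2(P[:,1]-c[1],P[:,0]-c[0])); b=np.degrees(np.arctan2(i[:,1]-c[1],i[:,0]-c[0])); print(a[0]-180,a,b)
```

```text
[0.57211047 0.18957147]
-60.90272667996547 [ 119.09727332  154.18184824   83.68177509 -170.15129107   48.12814467] [-4.47980163 -3.41600894]
-60.71723488433496 [ 119.28276512  154.2342447    83.94575314 -170.25885335   48.3598635 ] [-4.45117676 -3.39141507]
-62.4833255627575 [ 117.51667444  153.99665577   81.22687687 -168.80339085   45.85379513] [-4.93008009 -3.78923253]
```

42 is set: the marks and index give 42.1, the tool yaw gives 42.05. Next is left to 5.

>>> {"name": "apply_moves", "arguments": {"plan": [{"gripper": 1,"slide": [0,0,0],"twist": [0,0,-3]},{"gripper": 1,"slide": [0,0,0],"twist": [0,0,-5]},{"gripper": 1,"slide": [0,0,0],"twist": [0,0,-6]},{"gripper": 1,"slide": [0,0,0],"twist": [0,0,-6]},{"gripper": 1,"slide": [0,0,0],"twist": [0,0,-6]}]}}

```text
clock: 4.93
tcp_pos: [0.5721, 0.1897, 0.1328]
eef_rot: [179.9, 0.2, 146.5]
wrist_force: [1.4, 0.5, -0.7]
opening: 0.0109
```

>>> {"name": "apply_moves", "arguments": {"plan": [{"gripper": 1,"slide": [0,0,0],"twist": [0,0,-6]},{"gripper": 1,"slide": [0,0,0],"twist": [0,0,-6]},{"gripper": 1,"slide": [0,0,0],"twist": [0,0,-6]},{"gripper": 1,"slide": [0,0,0],"twist": [0,0,-6]},{"gripper": 1,"slide": [0,0,0],"twist": [0,0,-5]}]}}

```text
clock: 5.35
tcp_pos: [0.5722, 0.1899, 0.1328]
eef_rot: [-179.9, 0.2, 177.6]
wrist_force: [-0.3, -0.6, -0.0]
opening: 0.0108
```

```bash
python3 st.py
```

```text
F [-0.32 -0.62 -0.04] M [0.046 0.006 0.021] op 0.0108 p [0.5722 0.1899 0.1328] rpy [-179.94    0.25  177.57] dial 1.27 num 0.18 t 5.35
```

34.7° to go.

>>> {"name": "apply_moves", "arguments": {"plan": [{"gripper": 1,"slide": [0,0,0],"twist": [0,0,-5]},{"gripper": 1,"slide": [0,0,0],"twist": [0,0,-6]},{"gripper": 1,"slide": [0,0,0],"twist": [0,0,-6]},{"gripper": 1,"slide": [0,0,0],"twist": [0,0,-5]},{"gripper": 1,"slide": [0,0,0],"twist": [0,0,-3]}]}}

```text
clock: 5.77
tcp_pos: [0.5721, 0.1901, 0.1328]
eef_rot: [-179.9, 0.2, -155.5]
wrist_force: [-0.5, 0.1, -0.6]
opening: 0.0109
```

```bash
python3 st.py
```

```text
F [-0.52  0.08 -0.57] M [ 0.026  0.039 -0.059] op 0.0109 p [0.5721 0.1901 0.1328] rpy [-179.87    0.2  -155.45] dial 28.25 num 3.92 t 5.7667
```

>>> {"name": "apply_moves", "arguments": {"plan": [{"gripper": 1,"slide": [0,0,0],"twist": [0,0,-3]},{"gripper": 1,"slide": [0,0,0],"twist": [0,0,-3]},{"gripper": 1,"slide": [0,0,0],"twist": [0,0,-1]},{"gripper": 1,"slide": [0,0,0],"twist": [0,0,0]}]}}

```text
clock: 6.1
tcp_pos: [0.5721, 0.1901, 0.1328]
eef_rot: [-179.9, 0.2, -147.6]
wrist_force: [0.8, 0.8, 0.1]
opening: 0.0114
```

```bash
python3 st.py;python3 - <<'E'
from h import *
cam=camT('wrist'); im,d=save('wrist','w5'); np.savez('pics/w5cam.npz',K=cam[0],D=cam[1],T=cam[2])
c=im[150:310,160:340,::-1]; cv2.imwrite('pics/w5c.png',cv2.resize(c,None,fx=3.7,fy=3.7,interpolation=cv2.INTER_CUBIC))
E
```

```text
F [0.77 0.81 0.11] M [-0.008  0.056 -0.06 ] op 0.0114 p [0.5721 0.1901 0.1328] rpy [-179.85    0.18 -147.57] dial 36.13 num 5.02 t 6.1
```

View pics/w5c.png

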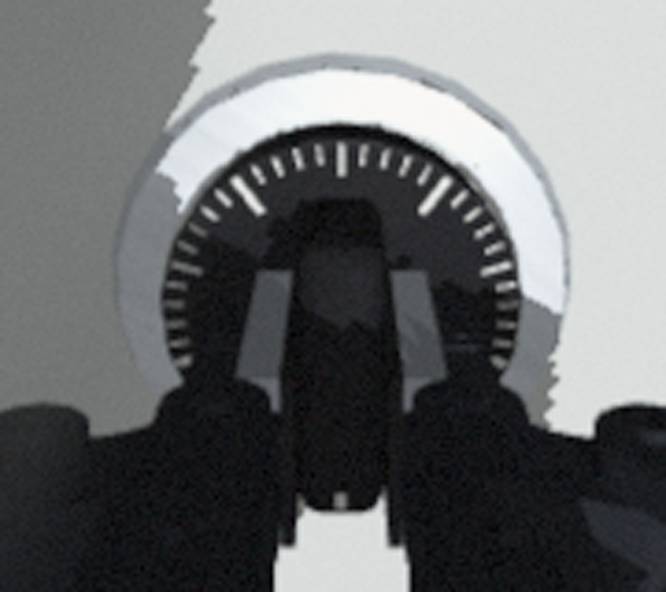

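The dial sits at 5.02, and the marks hold the same relation to the tool, so nothing slipped. Next I press lightly and learn the arm's stiffness.

>>> {"name": "apply_moves", "arguments": {"plan": [{"gripper": 1,"slide": [0,0,0.0005],"twist": [0,0,0]},{"gripper": 1,"slide": [0,0,0.0005],"twist": [0,0,0]}]}}

```text
clock: 6.32
tcp_pos: [0.5722, 0.1901, 0.132]
eef_rot: [-179.8, 0.2, -147.7]
wrist_force: [-0.6, -0.3, 2.3]
opening: 0.0106
```

```bash
python3 st.py
```

```text
F [-0.62 -0.33  2.35] M [-0.085  0.273 -0.009] op 0.0106 p [0.5722 0.1901 0.132 ] rpy [-179.85    0.2  -147.74] dial 35.96 num 4.99 t 6.3167
```

>>> {"name": "apply_moves", "arguments": {"plan": [{"gripper": 1,"slide": [0,0,0.0005],"twist": [0,0,0]},{"gripper": 1,"slide": [0,0,0.0005],"twist": [0,0,0]}]}}

```text
clock: 6.48
tcp_pos: [0.5722, 0.1901, 0.1311]
eef_rot: [-179.8, 0.2, -147.8]
wrist_force: [-0.5, 0.3, 2.8]
opening: 0.011
```

```bash
python3 st.py
```

```text
F [-0.52  0.32  2.81] M [-0.038  0.313 -0.013] op 0.011 p [0.5722 0.1901 0.1311] rpy [-179.85    0.21 -147.8 ] dial 35.9 num 4.99 t 6.4833
```

>>> {"name": "apply_moves", "arguments": {"plan": [{"gripper": 1,"slide": [0,0,0.0004],"twist": [0,0,0]},{"gripper": 1,"slide": [0,0,0.0004],"twist": [0,0,0]}]}}

```text
clock: 6.65
tcp_pos: [0.5722, 0.1902, 0.1304]
eef_rot: [-179.8, 0.2, -147.8]
wrist_force: [-2.1, -0.3, 2.0]
opening: 0.011
```

```bash
python3 st.py
```

```text
F [-2.12 -0.34  1.96] M [-0.104  0.337 -0.015] op 0.011 p [0.5722 0.1902 0.1304] rpy [-179.85    0.22 -147.83] dial 35.87 num 4.98 t 6.65
```

>>> {"name": "apply_moves", "arguments": {"plan": [{"gripper": 1,"slide": [0,0,0.0004],"twist": [0,0,0]},{"gripper": 1,"slide": [0,0,0.0004],"twist": [0,0,0]}]}}

```text
clock: 6.82
tcp_pos: [0.5722, 0.1901, 0.1297]
eef_rot: [-179.8, 0.2, -147.8]
wrist_force: [-2.0, -0.2, 7.0]
opening: 0.0108
```

```bash
python3 st.py
```

```text
F [-2.   -0.24  7.04] M [-0.049  0.516 -0.016] op 0.0108 p [0.5722 0.1901 0.1297] rpy [-179.85    0.22 -147.84] dial 35.86 num 4.98 t 6.8167
```

>>> {"name": "apply_moves", "arguments": {"plan": [{"gripper": 1,"slide": [0,0,0.0003],"twist": [0,0,1.5]},{"gripper": 1,"slide": [0,0,0.0003],"twist": [0,0,1.5]},{"gripper": 1,"slide": [0,0,0.0003],"twist": [0,0,1.5]}]}}

```text
clock: 7.07
tcp_pos: [0.5723, 0.1902, 0.1297]
eef_rot: [-179.9, 0.3, -152.4]
wrist_force: [-4.2, -1.4, 8.2]
opening: 0.0111
```

```bash
python3 st.py
```

```text
F [-4.23 -1.36  8.24] M [-0.299  0.784  0.051] op 0.0111 p [0.5723 0.1902 0.1297] rpy [-179.85    0.29 -152.44] dial 31.26 num 4.34 t 7.0667
```

>>> {"name": "apply_moves", "arguments": {"plan": [{"gripper": 1,"slide": [0,0,0.0003],"twist": [0,0,1.2]},{"gripper": 1,"slide": [0,0,0.0003],"twist": [0,0,1.2]}]}}

```text
clock: 7.23
tcp_pos: [0.5722, 0.1901, 0.1297]
eef_rot: [-179.9, 0.3, -155.0]
wrist_force: [-3.1, 0.1, 7.7]
opening: 0.011
```

```bash
python3 st.py
```

```text
F [-3.07  0.12  7.74] M [-0.249  0.678  0.116] op 0.011 p [0.5722 0.1901 0.1297] rpy [-179.85    0.32 -154.99] dial 28.71 num 3.99 t 7.2333
```

>>> {"name": "apply_moves", "arguments": {"plan": [{"gripper": 1,"slide": [0,0,0.0003],"twist": [0,0,1]},{"gripper": 1,"slide": [0,0,0.0003],"twist": [0,0,1]},{"gripper": 1,"slide": [0,0,0.0003],"twist": [0,0,1]}]}}

```text
clock: 7.48
tcp_pos: [0.5722, 0.1901, 0.1297]
eef_rot: [-179.9, 0.4, -158.2]
wrist_force: [-2.1, -0.8, 6.5]
opening: 0.0109
```

```bash
python3 st.py
```

```text
F [-2.13 -0.83  6.45] M [-0.275  0.717  0.044] op 0.0109 p [0.5722 0.1901 0.1297] rpy [-179.86    0.37 -158.16] dial 25.54 num 3.55 t 7.4833
```

>>> {"name": "apply_moves", "arguments": {"plan": [{"gripper": 1,"slide": [0,0,0.0003],"twist": [0,0,1]},{"gripper": 1,"slide": [0,0,0.0003],"twist": [0,0,1]},{"gripper": 1,"slide": [0,0,0.0003],"twist": [0,0,1]}]}}

```text
clock: 7.73
tcp_pos: [0.5722, 0.1901, 0.1297]
eef_rot: [-179.9, 0.4, -161.3]
wrist_force: [-3.1, -1.1, 7.8]
opening: 0.0109
```

```bash
python3 st.py
```

```text
F [-3.1  -1.13  7.84] M [-0.243  0.776  0.119] op 0.0109 p [0.5722 0.1901 0.1297] rpy [-179.88    0.42 -161.32] dial 22.38 num 3.11 t 7.7333
```

>>> {"name": "apply_moves", "arguments": {"plan": [{"gripper": 1,"slide": [0,0,0.0003],"twist": [0,0,1]},{"gripper": 1,"slide": [0,0,0.0003],"twist": [0,0,1]},{"gripper": 1,"slide": [0,0,0.0003],"twist": [0,0,1]}]}}

```text
clock: 7.98
tcp_pos: [0.5723, 0.1901, 0.1297]
eef_rot: [-179.9, 0.5, -164.5]
wrist_force: [-3.1, -0.9, 6.3]
opening: 0.0111
```

```bash
python3 st.py
```

```text
F [-3.1  -0.88  6.3 ] M [-0.304  0.765  0.075] op 0.0111 p [0.5723 0.1901 0.1297] rpy [-179.89    0.48 -164.47] dial 19.23 num 2.67 t 7.9833
```

>>> {"name": "apply_moves", "arguments": {"plan": [{"gripper": 1,"slide": [0,0,0.0003],"twist": [0,0,1]},{"gripper": 1,"slide": [0,0,0.0003],"twist": [0,0,1]},{"gripper": 1,"slide": [0,0,0.0003],"twist": [0,0,1]}]}}

```text
clock: 8.23
tcp_pos: [0.5722, 0.1901, 0.1296]
eef_rot: [-179.9, 0.5, -167.6]
wrist_force: [-2.7, -0.8, 7.4]
opening: 0.0108
```

```bash
python3 st.py
```

```text
F [-2.66 -0.76  7.43] M [-0.285  0.736  0.042] op 0.0108 p [0.5722 0.1901 0.1296] rpy [-179.92    0.52 -167.63] dial 16.07 num 2.23 t 8.2333
```

>>> {"name": "apply_moves", "arguments": {"plan": [{"gripper": 1,"slide": [0,0,0.0003],"twist": [0,0,1]},{"gripper": 1,"slide": [0,0,0.0003],"twist": [0,0,1]},{"gripper": 1,"slide": [0,0,0.0003],"twist": [0,0,1]}]}}

```text
clock: 8.48
tcp_pos: [0.5722, 0.1901, 0.1296]
eef_rot: [-179.9, 0.6, -170.8]
wrist_force: [-2.8, -0.8, 7.7]
opening: 0.0108
```

```bash
python3 st.py
```

```text
F [-2.83 -0.8   7.67] M [-0.277  0.74   0.064] op 0.0108 p [0.5722 0.1901 0.1296] rpy [-179.94    0.56 -170.78] dial 12.92 num 1.79 t 8.4833
```

>>> {"name": "apply_moves", "arguments": {"plan": [{"gripper": 1,"slide": [0,0,0.0003],"twist": [0,0,1]},{"gripper": 1,"slide": [0,0,0.0003],"twist": [0,0,1]},{"gripper": 1,"slide": [0,0,0.0003],"twist": [0,0,1]}]}}

```text
clock: 8.73
tcp_pos: [0.5722, 0.19, 0.1295]
eef_rot: [-180.0, 0.6, -173.9]
wrist_force: [-2.6, -1.1, 7.2]
opening: 0.0109
```

```bash
python3 st.py
```

```text
F [-2.59 -1.06  7.18] M [-0.286  0.724  0.108] op 0.0109 p [0.5722 0.19   0.1295] rpy [-179.98    0.6  -173.94] dial 9.76 num 1.36 t 8.7333
```

>>> {"name": "apply_moves", "arguments": {"plan": [{"gripper": 1,"slide": [0,0,0.0003],"twist": [0,0,1]},{"gripper": 1,"slide": [0,0,0.0003],"twist": [0,0,1]},{"gripper": 1,"slide": [0,0,0.0003],"twist": [0,0,1]}]}}

```text
clock: 8.98
tcp_pos: [0.5722, 0.1899, 0.1293]
eef_rot: [180.0, 0.6, -177.1]
wrist_force: [-3.0, -0.0, 6.5]
opening: 0.0109
```

```bash
python3 st.py
```

```text
F [-3.01 -0.01  6.46] M [-0.166  0.608  0.038] op 0.0109 p [0.5722 0.1899 0.1293] rpy [ 179.99    0.63 -177.1 ] dial 6.6 num 0.92 t 8.9833
```

>>> {"name": "apply_moves", "arguments": {"plan": [{"gripper": 1,"slide": [0,0,0.0003],"twist": [0,0,1]},{"gripper": 1,"slide": [0,0,0.0003],"twist": [0,0,1]},{"gripper": 1,"slide": [0,0,0.0003],"twist": [0,0,1]}]}}

```text
clock: 9.23
tcp_pos: [0.5721, 0.1899, 0.1285]
eef_rot: [180.0, 0.6, 179.7]
wrist_force: [-2.6, -1.5, 3.4]
opening: 0.0109
```

```bash
python3 st.py
```

```text
F [-2.56 -1.46  3.45] M [-0.135  0.484  0.049] op 0.0109 p [0.5721 0.1899 0.1285] rpy [179.96   0.64 179.7 ] dial 3.4 num 0.47 t 9.2333
```

z is falling and the force has eased, so the dog is dropping into the slot. I stop turning and press in.

>>> {"name": "apply_moves", "arguments": {"plan": [{"gripper": 1,"slide": [0,0,0.0006],"twist": [0,0,0]},{"gripper": 1,"slide": [0,0,0.0006],"twist": [0,0,0]},{"gripper": 1,"slide": [0,0,0.0004],"twist": [0,0,0]}]}}

```text
clock: 9.48
tcp_pos: [0.5721, 0.1899, 0.1268]
eef_rot: [180.0, 0.6, 179.6]
wrist_force: [-1.6, -1.0, 4.8]
opening: 0.0109
```

```bash
python3 st.py
```

```text
F [-1.64 -1.04  4.83] M [-0.181  0.503  0.014] op 0.0109 p [0.5721 0.1899 0.1268] rpy [179.96   0.64 179.63] dial 3.33 num 0.46 t 9.4833
```

>>> {"name": "apply_moves", "arguments": {"plan": [{"gripper": 1,"slide": [0,0,0.0005],"twist": [0,0,0]},{"gripper": 1,"slide": [0,0,0.0004],"twist": [0,0,0]},{"gripper": 1,"slide": [0,0,0.0004],"twist": [0,0,0]}]}}

```text
clock: 9.73
tcp_pos: [0.5721, 0.1899, 0.1255]
eef_rot: [180.0, 0.6, 179.7]
wrist_force: [-1.7, -0.1, 5.9]
opening: 0.0111
```

```bash
python3 st.py
```

```text
F [-1.73 -0.09  5.91] M [-0.135  0.585 -0.029] op 0.0111 p [0.5721 0.1899 0.1255] rpy [179.95   0.65 179.68] dial 3.38 num 0.47 t 9.7333
```

>>> {"name": "apply_moves", "arguments": {"plan": [{"gripper": 1,"slide": [0,0,0.0004],"twist": [0,0,0]},{"gripper": 1,"slide": [0,0,0.0004],"twist": [0,0,0]}]}}

```text
clock: 9.9
tcp_pos: [0.5722, 0.1899, 0.125]
eef_rot: [179.9, 0.7, 179.7]
wrist_force: [-4.5, -1.3, 12.9]
opening: 0.0109
```

```bash
python3 st.py
```

```text
F [-4.46 -1.26 12.86] M [-0.384  1.114  0.007] op 0.0109 p [0.5722 0.1899 0.125 ] rpy [179.95   0.67 179.71] dial 3.41 num 0.47 t 9.9
```

>>> {"name": "apply_moves", "arguments": {"plan": [{"gripper": 1,"slide": [0,0,0.0002],"twist": [0,0,1]},{"gripper": 1,"slide": [0,0,0.0002],"twist": [0,0,1]},{"gripper": 1,"slide": [0,0,0.0002],"twist": [0,0,1]}]}}

```text
clock: 10.15
tcp_pos: [0.5722, 0.1899, 0.1252]
eef_rot: [179.9, 0.7, 176.7]
wrist_force: [-2.8, -0.5, 7.5]
opening: 0.0109
```

```bash
python3 st.py
```

```text
F [-2.76 -0.55  7.47] M [-0.286  0.68   0.094] op 0.0109 p [0.5722 0.1899 0.1252] rpy [179.9   0.7 176.7] dial 0.4 num 0.06 t 10.15
```

>>> {"name": "apply_moves", "arguments": {"plan": [{"gripper": 1,"slide": [0,0,0.0002],"twist": [0,0,1]},{"gripper": 1,"slide": [0,0,0.0002],"twist": [0,0,1]},{"gripper": 1,"slide": [0,0,0.0002],"twist": [0,0,1]}]}}

```text
clock: 10.4
tcp_pos: [0.5723, 0.1899, 0.1251]
eef_rot: [179.9, 0.7, 173.6]
wrist_force: [-3.9, -1.1, 7.6]
opening: 0.0112
```

```bash
python3 st.py
```

```text
F [-3.94 -1.15  7.63] M [-0.325  0.814  0.115] op 0.0112 p [0.5723 0.1899 0.1251] rpy [179.86   0.72 173.61] dial -2.69 num 49.63 t 10.4
```

>>> {"name": "apply_moves", "arguments": {"plan": [{"gripper": 1,"slide": [0,0,0.0003],"twist": [0,0,1.2]},{"gripper": 1,"slide": [0,0,0.0003],"twist": [0,0,1.2]},{"gripper": 1,"slide": [0,0,0.0003],"twist": [0,0,1.2]},{"gripper": 1,"slide": [0,0,0.0003],"twist": [0,0,1.2]}]}}

```text
clock: 10.73
tcp_pos: [0.5723, 0.1898, 0.1251]
eef_rot: [179.8, 0.8, 168.7]
wrist_force: [-2.9, -2.0, 9.9]
opening: 0.0108
```

```bash
python3 st.py
```

```text
F [-2.94 -2.    9.9 ] M [-0.369  0.852  0.214] op 0.0108 p [0.5723 0.1898 0.1251] rpy [179.78   0.76 168.67] dial -7.63 num 48.94 t 10.7333
```

>>> {"name": "apply_moves", "arguments": {"plan": [{"gripper": 1,"slide": [0,0,0.0003],"twist": [0,0,1.2]},{"gripper": 1,"slide": [0,0,0.0003],"twist": [0,0,1.2]},{"gripper": 1,"slide": [0,0,0.0003],"twist": [0,0,1.2]},{"gripper": 1,"slide": [0,0,0.0003],"twist": [0,0,1.2]}]}}

```text
clock: 11.07
tcp_pos: [0.5723, 0.1898, 0.1251]
eef_rot: [179.7, 0.8, 163.7]
wrist_force: [-4.0, -1.8, 9.8]
opening: 0.0112
```

```bash
python3 st.py
```

```text
F [-4.02 -1.83  9.78] M [-0.425  0.949  0.24 ] op 0.0112 p [0.5723 0.1898 0.1251] rpy [179.7    0.8  163.74] dial -12.56 num 48.26 t 11.0667
```

>>> {"name": "apply_moves", "arguments": {"plan": [{"gripper": 1,"slide": [0,0,0.0003],"twist": [0,0,1.2]},{"gripper": 1,"slide": [0,0,0.0003],"twist": [0,0,1.2]},{"gripper": 1,"slide": [0,0,0.0003],"twist": [0,0,1.2]},{"gripper": 1,"slide": [0,0,0.0003],"twist": [0,0,1.2]},{"gripper": 1,"slide": [0,0,0.0003],"twist": [0,0,1.2]}]}}

```text
clock: 11.48
tcp_pos: [0.5722, 0.1897, 0.1251]
eef_rot: [179.6, 0.8, 157.6]
wrist_force: [-3.3, -2.0, 9.9]
opening: 0.0105
```

```bash
python3 st.py
```

```text
F [-3.3  -1.98  9.93] M [-0.378  0.93   0.209] op 0.0105 p [0.5722 0.1897 0.1251] rpy [179.59   0.82 157.57] dial -18.73 num 47.4 t 11.4833
```

>>> {"name": "apply_moves", "arguments": {"plan": [{"gripper": 1,"slide": [0,0,0.0003],"twist": [0,0,1.2]},{"gripper": 1,"slide": [0,0,0.0003],"twist": [0,0,1.2]},{"gripper": 1,"slide": [0,0,0.0003],"twist": [0,0,1.2]},{"gripper": 1,"slide": [0,0,0.0003],"twist": [0,0,1]},{"gripper": 1,"slide": [0,0,0.0003],"twist": [0,0,1]}]}}

```text
clock: 11.9
tcp_pos: [0.5722, 0.1897, 0.1252]
eef_rot: [179.5, 0.8, 151.8]
wrist_force: [-3.1, -0.6, 8.9]
opening: 0.0111
```

```bash
python3 st.py
```

```text
F [-3.05 -0.6   8.92] M [-0.382  0.901  0.198] op 0.0111 p [0.5722 0.1897 0.1252] rpy [179.47   0.84 151.82] dial -24.48 num 46.6 t 11.9
```

Slower now, approaching the stop.

>>> {"name": "apply_moves", "arguments": {"plan": [{"gripper": 1,"slide": [0,0,0.0003],"twist": [0,0,0.8]},{"gripper": 1,"slide": [0,0,0.0003],"twist": [0,0,0.8]},{"gripper": 1,"slide": [0,0,0.0003],"twist": [0,0,0.8]},{"gripper": 1,"slide": [0,0,0.0003],"twist": [0,0,0.6]},{"gripper": 1,"slide": [0,0,0.0003],"twist": [0,0,0.6]}]}}

```text
clock: 12.32
tcp_pos: [0.5722, 0.1896, 0.1252]
eef_rot: [179.4, 0.9, 148.1]
wrist_force: [-3.8, -1.4, 9.6]
opening: 0.0108
```

```bash
python3 st.py
```

```text
F [-3.76 -1.36  9.64] M [-0.389  0.989  0.274] op 0.0108 p [0.5722 0.1896 0.1252] rpy [179.38   0.86 148.15] dial -28.15 num 46.09 t 12.3167
```

>>> {"name": "apply_moves", "arguments": {"plan": [{"gripper": 1,"slide": [0,0,0.0003],"twist": [0,0,0.6]},{"gripper": 1,"slide": [0,0,0.0003],"twist": [0,0,0.6]},{"gripper": 1,"slide": [0,0,0.0003],"twist": [0,0,0.6]}]}}

```text
clock: 12.57
tcp_pos: [0.5721, 0.1896, 0.1251]
eef_rot: [179.3, 0.9, 146.3]
wrist_force: [-4.2, -2.0, 9.7]
opening: 0.011
```

```bash
python3 st.py
```

```text
F [-4.21 -2.02  9.68] M [-0.476  0.987  0.28 ] op 0.011 p [0.5721 0.1896 0.1251] rpy [179.33   0.87 146.34] dial -29.96 num 45.84 t 12.5667
```

>>> {"name": "apply_moves", "arguments": {"plan": [{"gripper": 1,"slide": [0,0,0.0003],"twist": [0,0,0.5]},{"gripper": 1,"slide": [0,0,0.0003],"twist": [0,0,0.5]},{"gripper": 1,"slide": [0,0,0.0003],"twist": [0,0,0.5]}]}}

```text
clock: 12.82
tcp_pos: [0.5721, 0.1896, 0.1252]
eef_rot: [179.3, 0.9, 144.9]
wrist_force: [-3.4, -1.6, 9.0]
opening: 0.011
```

```bash
python3 st.py
```

```text
F [-3.44 -1.57  8.98] M [-0.388  0.962  0.193] op 0.011 p [0.5721 0.1896 0.1252] rpy [179.28   0.89 144.85] dial -31.45 num 45.63 t 12.8167
```

>>> {"name": "apply_moves", "arguments": {"plan": [{"gripper": 1,"slide": [0,0,0.0003],"twist": [0,0,0.4]},{"gripper": 1,"slide": [0,0,0.0003],"twist": [0,0,0.4]}]}}

```text
clock: 12.98
tcp_pos: [0.5721, 0.1896, 0.1252]
eef_rot: [179.2, 0.9, 144.1]
wrist_force: [-3.5, -0.7, 10.1]
opening: 0.0116
```

```bash
python3 st.py
```

```text
F [-3.53 -0.67 10.07] M [-0.406  0.963  0.263] op 0.0116 p [0.5721 0.1896 0.1252] rpy [179.25   0.9  144.07] dial -32.23 num 45.52 t 12.9833
```

>>> {"name": "apply_moves", "arguments": {"plan": [{"gripper": 1,"slide": [0,0,0.0003],"twist": [0,0,0.4]},{"gripper": 1,"slide": [0,0,0.0003],"twist": [0,0,0.4]}]}}

```text
clock: 13.15
tcp_pos: [0.5721, 0.1896, 0.1251]
eef_rot: [179.2, 0.9, 143.3]
wrist_force: [-3.8, -1.6, 9.7]
opening: 0.011
```

```bash
python3 st.py
```

```text
F [-3.75 -1.61  9.68] M [-0.429  0.974  0.281] op 0.011 p [0.5721 0.1896 0.1251] rpy [179.23   0.91 143.29] dial -33.01 num 45.42 t 13.15
```

>>> {"name": "apply_moves", "arguments": {"plan": [{"gripper": 1,"slide": [0,0,0.0003],"twist": [0,0,0.3]},{"gripper": 1,"slide": [0,0,0.0003],"twist": [0,0,0.3]}]}}

```text
clock: 13.32
tcp_pos: [0.5722, 0.1896, 0.1252]
eef_rot: [179.2, 0.9, 142.7]
wrist_force: [-3.0, -1.9, 9.3]
opening: 0.011
```

```bash
python3 st.py
```

```text
F [-3.05 -1.95  9.32] M [-0.442  0.962  0.321] op 0.011 p [0.5722 0.1896 0.1252] rpy [179.2    0.93 142.72] dial -33.58 num 45.34 t 13.3167
```

>>> {"name": "apply_moves", "arguments": {"plan": [{"gripper": 1,"slide": [0,0,0.0003],"twist": [0,0,0.3]},{"gripper": 1,"slide": [0,0,0.0003],"twist": [0,0,0.3]}]}}

```text
clock: 13.48
tcp_pos: [0.5722, 0.1895, 0.1252]
eef_rot: [179.2, 0.9, 142.2]
wrist_force: [-4.2, -1.5, 10.3]
opening: 0.011
```

```bash
python3 st.py
```

```text
F [-4.21 -1.47 10.35] M [-0.444  0.965  0.384] op 0.011 p [0.5722 0.1895 0.1252] rpy [179.17   0.95 142.16] dial -34.14 num 45.26 t 13.4833
```

The torque is rising (0.28 → 0.38 N·m), so this is the springy stop and the bolt should be drawn. I ease off and release.

>>> {"name": "apply_moves", "arguments": {"plan": [{"gripper": 1,"slide": [0,0,-0.0005],"twist": [0,0,-0.3]},{"gripper": 1,"slide": [0,0,-0.003],"twist": [0,0,0]},{"gripper": 1,"slide": [0,0,-0.003],"twist": [0,0,0]},{"gripper": 0.6,"slide": [0,0,0],"twist": [0,0,0]},{"gripper": 0.5,"slide": [0,0,0],"twist": [0,0,0]}]}}

```text
clock: 13.9
tcp_pos: [0.5721, 0.1897, 0.1317]
eef_rot: [179.2, 0.9, 142.5]
wrist_force: [0.5, -1.0, 0.1]
opening: 0.0346
```

```bash
python3 st.py
python3 - <<'E'
from h import *
go([.485,.196,.25],90-3.8+180,12)
E
```

```text
F [ 0.5  -1.02  0.1 ] M [-0.008  0.019 -0.026] op 0.0346 p [0.5721 0.1897 0.1317] rpy [179.18   0.94 142.53] dial -33.77 num 45.31 t 13.9
[0.0059, -0.0039, -0.01] [-0.04, 0.12, -10.3]
[0.0065, -0.0027, -0.01] [-0.04, 0.12, -10.3]
[0.0069, -0.0015, -0.01] [-0.04, 0.12, -10.3]
[0.0071, -0.0002, -0.01] [-0.04, 0.12, -10.3]
[0.0071, 0.0011, -0.01] [-0.04, 0.12, -10.3]
[0.0068, 0.0023, -0.0099] [-0.04, 0.12, -10.3]
[0.0063, 0.0035, -0.0099] [-0.04, 0.12, -10.3]
[0.0056, 0.0046, -0.0099] [-0.04, 0.12, -10.3]
[0.0047, 0.0055, -0.0099] [-0.04, 0.12, -10.3]
[0.0036, 0.0063, -0.0099] [-0.04, 0.12, -10.3]
[0.0025, 0.0068, -0.0099] [-0.04, 0.12, -10.3]
[0.0012, 0.0072, -0.0099] [-0.04, 0.12, -10.3]
```

Run:
```python
from h import *
go([.4725,.1968,.20],86.3,10)
```

```text
[0.0082, -0.0054, -0.007] [0.12, 0.05, 5.62]
[0.0077, -0.0062, -0.007] [0.12, 0.05, 5.62]
[0.007, -0.0069, -0.007] [0.12, 0.05, 5.62]
[0.0063, -0.0076, -0.007] [0.12, 0.05, 5.62]
[0.0055, -0.0082, -0.007] [0.12, 0.05, 5.62]
[0.0047, -0.0087, -0.0069] [0.12, 0.05, 5.62]
[0.0038, -0.0092, -0.0069] [0.12, 0.05, 5.62]
[0.0029, -0.0095, -0.0069] [0.12, 0.05, 5.62]
[0.002, -0.0098, -0.0069] [0.12, 0.05, 5.62]
[0.001, -0.0099, -0.0069] [0.12, 0.05, 5.62]
```

>>> {"name": "apply_moves", "arguments": {"plan": [{"gripper": 0.4,"slide": [0,0,-0.015],"twist": [0.3,0,0]},{"gripper": 0.4,"slide": [0,0,-0.02],"twist": [0.3,0,0]},{"gripper": 0.4,"slide": [0.005,-0.004,-0.02],"twist": [0.3,0,4]},{"gripper": 0.4,"slide": [0.01,-0.008,-0.01],"twist": [0,0.2,6]},{"gripper": 0.4,"slide": [0.01,-0.009,-0.005],"twist": [0,0.2,6]}]}}

```text
clock: 14.32
tcp_pos: [0.5378, 0.191, 0.2012]
eef_rot: [-179.8, 0.5, 126.1]
wrist_force: [0.1, 0.6, -0.1]
opening: 0.0514
```

Run:
```python
from h import *
go([.4725,.1968,.20],86.3,7)
```

```text
[0.0062, -0.007, 0.0001] [0.0, 0.07, 5.69]
[0.0054, -0.0076, 0.0001] [0.0, 0.07, 5.69]
[0.0047, -0.0081, 0.0001] [0.0, 0.07, 5.69]
[0.0038, -0.0085, 0.0002] [0.0, 0.07, 5.69]
[0.003, -0.0089, 0.0002] [0.0, 0.07, 5.69]
[0.0021, -0.0091, 0.0002] [0.0, 0.07, 5.69]
[0.0012, -0.0093, 0.0002] [0.0, 0.07, 5.69]
```

>>> {"name": "apply_moves", "arguments": {"plan": [{"gripper": 0.4,"slide": [0.006,-0.007,0],"twist": [0,0.1,5.7]},{"gripper": 0.4,"slide": [0.005,-0.008,0],"twist": [0,0.1,5.7]},{"gripper": 0.4,"slide": [0.005,-0.008,0],"twist": [0,0.1,5.7]},{"gripper": 0.4,"slide": [0.004,-0.008,0],"twist": [0,0.1,5.7]},{"gripper": 0.4,"slide": [0.003,-0.008,0],"twist": [0,0.1,5.7]}]}}

```text
clock: 14.73
tcp_pos: [0.4908, 0.1962, 0.2028]
eef_rot: [179.9, -0.0, 96.1]
wrist_force: [0.1, 0.4, -0.1]
opening: 0.0512
```

>>> {"name": "apply_moves", "arguments": {"plan": [{"gripper": 0.4,"slide": [0.001,-0.005,0],"twist": [0,0,5]},{"gripper": 0.4,"slide": [0,0,0],"twist": [0,0,2]},{"gripper": 0.4,"slide": [0,0,0],"twist": [0,0,0]}]}}

```text
clock: 14.98
tcp_pos: [0.4839, 0.1968, 0.203]
eef_rot: [179.9, -0.1, 88.4]
wrist_force: [0.4, -0.3, 0.2]
opening: 0.051
```

```bash
python3 st.py
python3 - <<'E'
from h import *
go([.4725,.1968,.20],86.3,1)
cam=camT('wrist'); save('wrist','w6'); np.savez('pics/w6cam.npz',K=cam[0],D=cam[1],T=cam[2])
E
```

```text
F [ 0.38 -0.26  0.21] M [ 0.037 -0.    -0.022] op 0.051 p [0.4839 0.1968 0.203 ] rpy [ 1.7989e+02 -7.0000e-02  8.8350e+01] dial -87.95 num 37.79 t 14.9833
[-0.0003, -0.0114, 0.003] [0.11, -0.07, 2.05]
```

View pics/w6.png

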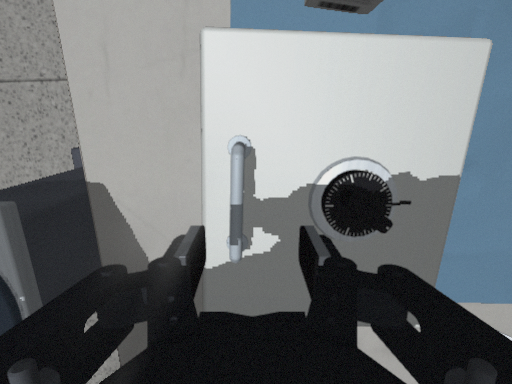

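The handle bar runs from (240,147) to (236,257), left of the jaw centre as expected.

Run:
```python
from h import *
z=np.load('pics/w6cam.npz'); cam=(z['K'],z['D'],z['T'])
h=cast(cam,[[240,147],[235.5,256]],.1455); v=h[0]-h[1]; print(h,np.degrees(np.arctan2(v[1],v[0]))-90,h.mean(0))
go([.4715,.1968,.132],86.3,7)
```

```text
[[0.47675963 0.24236246 0.1455    ]
 [0.4698041  0.15623017 0.1455    ]] -4.61685190843933 [0.47328186 0.19929631 0.1455    ]
[-0.0001, -0.0018, 0.0101] [0.02, -0.01, 0.31]
[-0.0001, -0.0018, 0.0101] [0.02, -0.01, 0.31]
[-0.0001, -0.0018, 0.0101] [0.02, -0.01, 0.31]
[-0.0001, -0.0018, 0.0101] [0.02, -0.01, 0.31]
[-0.0001, -0.0018, 0.0101] [0.02, -0.01, 0.31]
[-0.0001, -0.0018, 0.0101] [0.02, -0.01, 0.31]
[-0.0001, -0.0018, 0.0101] [0.02, -0.01, 0.31]
```

>>> {"name": "apply_moves", "arguments": {"plan": [{"gripper": 0.4,"slide": [0,-0.005,0.005],"twist": [0,0,1]},{"gripper": 0.4,"slide": [0,-0.004,0.012],"twist": [0,0,1]},{"gripper": 0.4,"slide": [0,-0.002,0.015],"twist": [0,0,0]},{"gripper": 0.4,"slide": [0,0,0.015],"twist": [0,0,0]},{"gripper": 0.4,"slide": [0,0,0.01],"twist": [0,0,0]}]}}

```text
clock: 15.45
tcp_pos: [0.4734, 0.1976, 0.1445]
eef_rot: [179.7, -0.2, 86.6]
wrist_force: [-0.5, 0.3, 0.7]
opening: 0.0517
```

```bash
python3 st.py
python3 - <<'E'
from h import *
go([.4725,.1968,.132],86.3,1)
E
```

```text
F [-0.53  0.27  0.72] M [-0.005  0.072  0.051] op 0.0517 p [0.4734 0.1976 0.1445] rpy [ 1.797e+02 -1.600e-01  8.658e+01] dial -89.72 num 37.54 t 15.45
[-0.0009, -0.0009, 0.0124] [0.3, -0.16, 0.28]
```

>>> {"name": "apply_moves", "arguments": {"plan": [{"gripper": 0.4,"slide": [0,-0.001,0.008],"twist": [0.2,-0.1,0.2]},{"gripper": 0.6,"slide": [0,0,0.004],"twist": [0,0,0]},{"gripper": 0.8,"slide": [0,0,0],"twist": [0,0,0]},{"gripper": 1,"slide": [0,0,0],"twist": [0,0,0]},{"gripper": 1,"slide": [0,0,0],"twist": [0,0,0]}], "grip_force": 50}}

```text
clock: 15.87
tcp_pos: [0.4721, 0.1969, 0.1293]
eef_rot: [180.0, 0.1, 86.4]
wrist_force: [6.7, 0.8, -9.0]
opening: 0.0079
```

>>> {"name": "apply_moves", "arguments": {"plan": [{"gripper": 1,"slide": [0,0,0],"twist": [0,0,0]},{"gripper": 1,"slide": [0,0,0],"twist": [0,0,0]}]}}

```text
clock: 16.03
tcp_pos: [0.4721, 0.1968, 0.1293]
eef_rot: [180.0, 0.1, 86.4]
wrist_force: [0.6, 1.3, -8.9]
opening: 0.0082
```

```bash
python3 st.py
```

```text
F [ 0.55  1.28 -8.89] M [ 0.183 -0.05  -0.047] op 0.0082 p [0.4721 0.1968 0.1293] rpy [1.7998e+02 7.0000e-02 8.6410e+01] dial -89.89 num 37.52 t 16.0333
```

```bash
cat > lift.py <<'E'
from h import *
import sys
sy=-3.8; ex=np.array([np.cos(np.radians(sy)),np.sin(np.radians(sy)),0])
H=np.array([.572,.1899,0])+.085*ex; H[2]=.097
L=.016; k=.4; r=np.hypot(.185,.0485); a0=np.degrees(np.arctan2(.0485,.185))
def pose(th):
    a=np.radians(a0+th); bar=H-ex*r*np.cos(a)+[0,0,r*np.sin(a)]
    Rb=R.from_euler('xyz',[180,0,86.4],degrees=True)*R.from_rotvec([k*th,0,0],degrees=True)
    return bar+L*Rb.apply([0,0,1]),Rb,bar
s=read_state(); p=np.array(s['tcp_pos']); Ra=R.from_euler('xyz',s['eef_rot'],degrees=True)
bar=p-L*Ra.apply([0,0,1]); v=bar-H
th=np.degrees(np.arctan2(v[2],-(v@ex)))-a0
print('theta',th,'radius err mm',1000*(np.hypot(v[2],v@ex)-r),'F',s['wrist_force'],'q',np.round(s['q'],1),'op',s['opening'])
P,Rb=p,Ra
for i,st in enumerate(map(float,sys.argv[1:])):
    th+=st; P2,R2,_=pose(th); 
    print(i,np.round(Rb.inv().apply(P2-P),4).tolist(),np.round((Rb.inv()*R2).as_rotvec(degrees=True),2).tolist()); P,Rb=P2,R2
E
python3 lift.py 1 2 3 3 3
```

```text
theta -0.059730161859549824 radius err mm 0.08139045117708243 F [ 0.550261    1.27664665 -8.89332065] q [ 2.270e+01  1.590e+01 -1.210e+01  6.200e+01 -1.000e-01  1.163e+02] op 0.008206701710008788
0 [-0.0003, 0.0008, -0.0032] [0.4, 0.07, 0.01]
1 [-0.0, 0.0016, -0.0064] [0.8, -0.0, -0.0]
2 [-0.0, 0.0028, -0.0095] [1.2, -0.0, 0.0]
3 [-0.0, 0.003, -0.0094] [1.2, -0.0, 0.0]
4 [-0.0, 0.0033, -0.0093] [1.2, 0.0, 0.0]
```

Geometry agrees with the grasp to 0.1 mm. I start the lift gently to see whether the bolt is free.

>>> {"name": "apply_moves", "arguments": {"plan": [{"gripper": 1,"slide": [0,0.0008,-0.003],"twist": [0.4,0,0]},{"gripper": 1,"slide": [0,0.0016,-0.006],"twist": [0.8,0,0]}]}}

```text
clock: 16.2
tcp_pos: [0.4741, 0.1967, 0.1377]
eef_rot: [-178.7, 0.1, 86.4]
wrist_force: [6.8, 2.3, -15.4]
opening: 0.008
```

```bash
python3 lift.py 3 3 3 3 3
```

```text
theta 2.540796571028702 radius err mm 0.162899969090885 F [  6.817118     2.31024427 -15.41072638] q [ 22.3  16.9  -9.6  64.7   0.5 115.8] op 0.007974092933688275
0 [-0.0003, 0.0029, -0.0095] [0.95, 0.1, 0.04]
1 [-0.0, 0.003, -0.0094] [1.2, 0.0, -0.0]
2 [-0.0, 0.0033, -0.0093] [1.2, 0.0, 0.0]
3 [-0.0, 0.0036, -0.0092] [1.2, -0.0, -0.0]
4 [-0.0, 0.0039, -0.0091] [1.2, 0.0, 0.0]
```

The lid moves freely, up 8 mm with about 15 N, so the bolt is drawn. I continue along the arc.

>>> {"name": "apply_moves", "arguments": {"plan": [{"gripper": 1,"slide": [0,0.003,-0.0095],"twist": [1,0,0]},{"gripper": 1,"slide": [0,0.003,-0.0095],"twist": [1.2,0,0]},{"gripper": 1,"slide": [0,0.0033,-0.0093],"twist": [1.2,0,0]},{"gripper": 1,"slide": [0,0.0036,-0.0092],"twist": [1.2,0,0]}]}}

```text
clock: 16.53
tcp_pos: [0.4884, 0.1957, 0.1749]
eef_rot: [-173.7, 0.1, 86.5]
wrist_force: [2.7, 2.7, -17.0]
opening: 0.008
```

```bash
python3 lift.py 3 3 3 3 3
```

```text
theta 14.624704194186618 radius err mm 0.3549771563211013 F [  2.67656616   2.69387444 -17.01544302] q [ 20.4  21.6   2.3  76.4   2.4 113.8] op 0.007979763089556266
0 [-0.0003, 0.0043, -0.009] [0.79, 0.15, 0.07]
1 [-0.0, 0.0042, -0.0089] [1.2, 0.0, 0.0]
2 [-0.0, 0.0045, -0.0088] [1.2, -0.0, -0.0]
3 [-0.0, 0.0047, -0.0086] [1.2, -0.0, 0.0]
4 [-0.0, 0.005, -0.0085] [1.2, 0.0, 0.0]
```

>>> {"name": "apply_moves", "arguments": {"plan": [{"gripper": 1,"slide": [0,0.0043,-0.009],"twist": [0.9,0.1,0]},{"gripper": 1,"slide": [0,0.0042,-0.0089],"twist": [1.2,0,0]},{"gripper": 1,"slide": [0,0.0045,-0.0088],"twist": [1.2,0,0]},{"gripper": 1,"slide": [0,0.0047,-0.0086],"twist": [1.2,0,0]},{"gripper": 1,"slide": [0,0.005,-0.0085],"twist": [1.2,0,0]}]}}

```text
clock: 16.95
tcp_pos: [0.5162, 0.1939, 0.2154]
eef_rot: [-167.3, 0.1, 86.5]
wrist_force: [-0.5, 2.7, -18.8]
opening: 0.0079
```

```bash
python3 lift.py 3 3 3 3 3
```

```text
theta 29.584579172492504 radius err mm 0.6859772875174863 F [ -0.50238946   2.72463336 -18.82994983] q [ 18.   30.4  20.4  91.9   4.6 111. ] op 0.007917043016517059
0 [-0.0004, 0.006, -0.008] [0.3, 0.1, 0.09]
1 [-0.0, 0.0055, -0.0081] [1.2, 0.0, 0.0]
2 [-0.0, 0.0058, -0.0079] [1.2, -0.0, -0.0]
3 [-0.0, 0.006, -0.0077] [1.2, 0.0, 0.0]
4 [-0.0, 0.0063, -0.0075] [1.2, -0.0, 0.0]
```

```bash
sed -i 's/\[k\*th,0,0\]/[min(k*th,12.5),0,0]/' lift.py; python3 lift.py 3 3 3 3 3
```

```text
theta 29.584579172492504 radius err mm 0.6859772875174863 F [ -0.50238946   2.72463336 -18.82994983] q [ 18.   30.4  20.4  91.9   4.6 111. ] op 0.007917043016517059
0 [-0.0004, 0.0061, -0.008] [-0.23, 0.1, 0.09]
1 [-0.0, 0.0059, -0.0081] [0.0, 0.0, 0.0]
2 [-0.0, 0.0063, -0.0078] [0.0, 0.0, 0.0]
3 [-0.0, 0.0067, -0.0074] [0.0, 0.0, 0.0]
4 [-0.0, 0.0071, -0.007] [0.0, 0.0, 0.0]
```

>>> {"name": "apply_moves", "arguments": {"plan": [{"gripper": 1,"slide": [0,0.006,-0.008],"twist": [0,0.1,0]},{"gripper": 1,"slide": [0,0.006,-0.008],"twist": [0,0,0]},{"gripper": 1,"slide": [0,0.0063,-0.0078],"twist": [0,0,0]},{"gripper": 1,"slide": [0,0.0067,-0.0074],"twist": [0,0,0]},{"gripper": 1,"slide": [0,0.0071,-0.007],"twist": [0,0,0]}]}}

```text
clock: 17.37
tcp_pos: [0.5521, 0.1916, 0.2455]
eef_rot: [-166.2, 0.0, 86.5]
wrist_force: [-6.8, 0.7, -9.8]
opening: 0.008
```

```bash
python3 lift.py 3 3 3 3 3
```

```text
theta 43.6417238745682 radius err mm 1.4954710566993934 F [-6.77899469  0.74775986 -9.79249598] q [ 16.6  36.9  35.3 101.5   4.7 109.6] op 0.008012160141681362
0 [-0.0005, 0.0086, -0.0059] [-1.34, 0.06, 0.1]
1 [-0.0, 0.0077, -0.0064] [0.0, 0.0, 0.0]
2 [-0.0, 0.008, -0.006] [0.0, 0.0, 0.0]
3 [-0.0, 0.0083, -0.0056] [0.0, 0.0, 0.0]
4 [-0.0, 0.0086, -0.0051] [0.0, 0.0, 0.0]
```

>>> {"name": "apply_moves", "arguments": {"plan": [{"gripper": 1,"slide": [0,0.0084,-0.006],"twist": [-0.5,0.1,0]},{"gripper": 1,"slide": [0,0.0077,-0.0064],"twist": [-0.3,0,0]},{"gripper": 1,"slide": [0,0.008,-0.006],"twist": [0,0,0]},{"gripper": 1,"slide": [0,0.0083,-0.0056],"twist": [0,0,0]},{"gripper": 1,"slide": [0,0.006,-0.0035],"twist": [0,0,0]}]}}

```text
clock: 17.78
tcp_pos: [0.5914, 0.1891, 0.2653]
eef_rot: [-166.1, -0.0, 86.5]
wrist_force: [-10.2, 0.6, -1.6]
opening: 0.008
```

```bash
python3 lift.py 2 2; python3 -c "
from h import *
save('scene','s2');save('wrist','w7')"
```

```text
theta 56.728050799974525 radius err mm 2.688974779882974 F [-10.15474355   0.59248349  -1.61003964] q [ 15.4  45.   53.1 111.2   4.5 108.4] op 0.008038829892941211
0 [-0.0005, 0.0075, -0.0012] [-1.38, -0.02, 0.14]
1 [-0.0, 0.0059, -0.0031] [0.0, 0.0, 0.0]
```

View pics/s2.png

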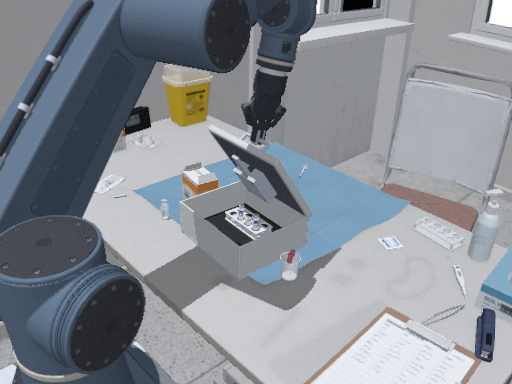

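View pics/w7.png

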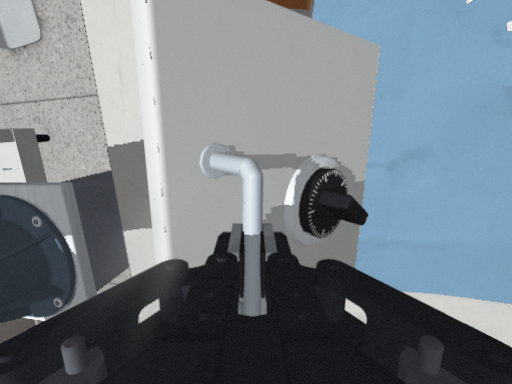

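The scene shows the lid standing open at about 57°. The carton (200,183), ampoule (165,209) and cup (290,265) look undisturbed. I release with a small opening, to spare the lid, and back off along the tool axis.

>>> {"name": "apply_moves", "arguments": {"plan": [{"gripper": 1,"slide": [0,0,0],"twist": [0,0,0]},{"gripper": 0.78,"slide": [0,0,0],"twist": [0,0,0]},{"gripper": 0.75,"slide": [0,0,0],"twist": [0,0,0]},{"gripper": 0.75,"slide": [0,0,0],"twist": [0,0,0]}]}}

```text
clock: 18.22
tcp_pos: [0.592, 0.189, 0.2666]
eef_rot: [-166.2, -0.1, 86.5]
wrist_force: [0.6, 0.1, 0.3]
opening: 0.0218
```

```bash
python3 st.py
```

```text
F [0.6  0.11 0.3 ] M [ 0.009 -0.207  0.02 ] op 0.0218 p [0.592  0.189  0.2666] rpy [-1.6619e+02 -1.0000e-01  8.6520e+01] dial -89.78 num 37.53 t 18.2167
```

>>> {"name": "apply_moves", "arguments": {"plan": [{"gripper": 0.75,"slide": [0,0,-0.006],"twist": [0,0,0]},{"gripper": 0.75,"slide": [0,0,-0.01],"twist": [0,0,0]},{"gripper": 0.75,"slide": [0,0,-0.012],"twist": [0,0,0]},{"gripper": 0.75,"slide": [0,0,-0.014],"twist": [0,0,0]},{"gripper": 0.75,"slide": [0,0,-0.014],"twist": [0,0,0]}]}}

```text
clock: 18.63
tcp_pos: [0.5895, 0.1843, 0.3064]
eef_rot: [-167.7, -0.6, 86.4]
wrist_force: [-0.3, 0.5, -0.0]
opening: 0.0212
```

>>> {"name": "apply_moves", "arguments": {"plan": [{"gripper": 0.75,"slide": [0,0,-0.014],"twist": [-1,0,0]},{"gripper": 0.75,"slide": [0,0,-0.014],"twist": [-1,0,0]},{"gripper": 0.75,"slide": [0,0,-0.01],"twist": [0,0,0]},{"gripper": 0.75,"slide": [0,0,0],"twist": [0,0,0]},{"gripper": 0.75,"slide": [0,0,0],"twist": [0,0,0]}]}}

```text
clock: 19.05
tcp_pos: [0.5863, 0.1803, 0.342]
eef_rot: [-171.1, -1.0, 86.4]
wrist_force: [-0.1, -0.4, -1.5]
opening: 0.0213
```

```bash
python3 st.py
python3 - <<'E'
from h import *
save('scene','s3'); cam=camT('wrist'); save('wrist','w8'); np.savez('pics/w8cam.npz',K=cam[0],D=cam[1],T=cam[2]); save('top','t3')
a=cv2.imread('pics/top0.png').astype(int);b=cv2.imread('pics/t3.png').astype(int)
cv2.imwrite('pics/t3c.png',np.hstack([cv2.resize(x[140:270,110:360].astype(np.uint8),None,fx=1.6,fy=1.6) for x in (a,b)]))
E
```

```text
F [-0.11 -0.39 -1.48] M [-0.027 -0.108  0.034] op 0.0213 p [0.5863 0.1803 0.342 ] rpy [-171.09   -1.05   86.35] dial -89.95 num 37.51 t 19.05
```

View pics/s3.png

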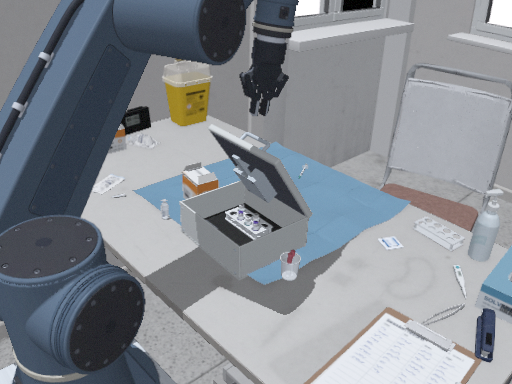

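View pics/w8.png

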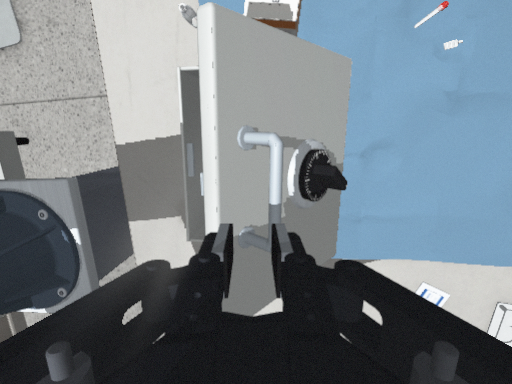

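View pics/t3c.png

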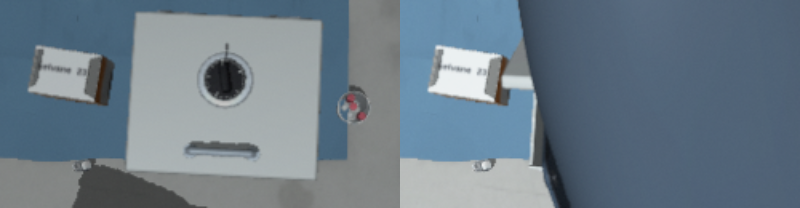

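The gripper is clear (about 60 mm above the bar), the lid is still open and the bystanders are in place. I check the lid angle from depth, then hand in.

Run:
```python
from h import *
z=np.load('pics/w8cam.npz'); K,D,T=z['K'],z['D'],z['T']; d=np.load('pics/w8.npy')
v,u=np.mgrid[50:120:3,225:330:3]; ok=d[v,u]>0; u,v=u[ok],v[ok]
n=cv2.undistortPoints(np.c_[u,v].astype(float).reshape(-1,1,2),K,D).reshape(-1,2); dd=d[v,u]
P=np.c_[n[:,0]*dd,-n[:,1]*dd,-dd]@T[:3,:3].T+T[:3,3]
c=np.median(P,0); _,s,Vt=np.linalg.svd(P-c); N=Vt[2]*np.sign(Vt[2][2]); print('lid deg',np.degrees(np.arccos(N[2])),'rms',s[2]/np.sqrt(len(P)))
a=cv2.imread('pics/s2.png').astype(int);b=cv2.imread('pics/s3.png').astype(int); print('lid region diff s2/s3',np.abs(a-b)[160:230,225:300].mean())
a=cv2.imread('pics/scene0.png').astype(int)
for n_,r in dict(carton=(160,198,182,218),amp=(198,220,155,175),cup=(246,280,278,304)).items(): print(n_,np.abs(a-b)[r[0]:r[1],r[2]:r[3]].mean())
print(np.max(np.abs(read_state()['qvel'])), finish_job())
```

```text
lid deg 56.46873345778059 rms 0.0004599446572525487
lid region diff s2/s3 3.6546031746031744
carton 25.778265107212476
amp 12.344696969696969
cup 12.031297134238311
the job is handed in; nothing more can be done
0.7435003524180908 None
```

The safe is open and the job is handed in, at about 19 s of the 72 s allowed; `finish_job()` reports no verdict.

**What I did**
- **Combination:** with one grip on the dial bar I turned right to 42 (42.05 by the tool, 42.1 from the marks) and then left to 5 (5.02 by the tool).
- **Bolt:** I pressed at about 6–8 N while turning right. The dial began to drop about 30° right of 5 and went fully in at about 0.5, where I read a brief peak of about 13 N. I kept it in at about 8–10 N and turned it to its springy stop at about 45.3. The highest torque read there was 0.38 N·m.
- **Lid:** I lifted it by the handle along its arc, let go and backed off about 60 mm.

**Last checks**
- **Lid angle:** a depth-plane fit gave 56.5°, and the lift geometry gave 56.7° just before I let go. The lid looked unchanged between pictures taken before and after release.
- **Contact:** the wrist force was about 0 after release, apart from a −1.5 N vertical reading at the end with the gripper in clear air.
- **Bystanders:** I checked these by eye. All three look unmoved in the scene view, and the carton and ampoule also do in the top view, where the arm hid the cup.
- **Checks that were unclear:**
  - The scene pixel differences against the start were not small: carton 26, ampoule 12, cup 12. I put this down to changed shadows and did not measure the positions.
  - One wrist torque reading of 0.88 N·m came while I was slowing the first free turn. I took it as gripper inertia.
  - A small joint speed (0.74°/s at most) still showed when I handed in.

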